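Pin the rod forks and sort the spare pins

TASK

Fit a hinge pin to each of the three rod forks on the bench, a short pin in both narrow forks and a long one in the wide fork, pushing each in from the robot's side, nose first, through fork and lug until its head is fully home against the fork. Lay the pins that are left over flat in the cardboard boxes, short ones in the box with the yellow card and long ones in the box with the green card, and leave the other things on the bench where they are.

Things in the scene. Friction and masses are not known exactly. Their poses are not given: they have to be found in the camera images.
- short1: short steel hinge pin: hex head 10 mm thick, 26 mm across flats, 30 across corners; shank 18 mm thick and 75 mm long from under the head to nose end, the last 10 mm tapering to 10 mm; 0.19 kg. Origin on the axis at the underside of the head, +x to the nose. Starts lying on its head and shank, nose away from the robot, dipping 3.5 degrees. May be missing (None).
- short2: short steel hinge pin: hex head 10 mm thick, 26 mm across flats, 30 across corners; shank 18 mm thick and 75 mm long from under the head to nose end, the last 10 mm tapering to 10 mm; 0.19 kg. Origin on the axis at the underside of the head, +x to the nose. Starts lying on its head and shank, nose away from the robot, dipping 3.5 degrees. May be missing (None).
- short3: short steel hinge pin: hex head 10 mm thick, 26 mm across flats, 30 across corners; shank 18 mm thick and 75 mm long from under the head to nose end, the last 10 mm tapering to 10 mm; 0.19 kg. Origin on the axis at the underside of the head, +x to the nose. Starts lying on its head and shank, nose away from the robot, dipping 3.5 degrees. May be missing (None).
- long1: long steel hinge pin: hex head 10 mm thick, 26 mm across flats, 30 across corners; shank 18 mm thick and 105 mm long from under the head to nose end, the last 10 mm tapering to 10 mm; 0.25 kg. Origin on the axis at the underside of the head, +x to the nose. Starts lying on its head and shank, nose away from the robot, dipping 2.4 degrees. May be missing (None).
- long2: long steel hinge pin: hex head 10 mm thick, 26 mm across flats, 30 across corners; shank 18 mm thick and 105 mm long from under the head to nose end, the last 10 mm tapering to 10 mm; 0.25 kg. Origin on the axis at the underside of the head, +x to the nose. Starts lying on its head and shank, nose away from the robot, dipping 2.4 degrees. May be missing (None).
- long3: long steel hinge pin: hex head 10 mm thick, 26 mm across flats, 30 across corners; shank 18 mm thick and 105 mm long from under the head to nose end, the last 10 mm tapering to 10 mm; 0.25 kg. Origin on the axis at the underside of the head, +x to the nose. Starts lying on its head and shank, nose away from the robot, dipping 2.4 degrees. May be missing (None).
- narrow1: fixed nest: a steel rod fork lies over the 22 mm lug of a green eye bracket, holes in line and level, 46 mm over the fork's two 10 mm cheeks. Hole 20 mm wide; cheeks 40 mm square, centred on it; yoke and rod run off to +y. Origin on the bench below the hole's near mouth; +x along the hole away from the robot. Narrow fork, for a short pin.
- narrow2: fixed nest: a steel rod fork lies over the 22 mm lug of a green eye bracket, holes in line and level, 46 mm over the fork's two 10 mm cheeks. Hole 20 mm wide; cheeks 40 mm square, centred on it; yoke and rod run off to +y. Origin on the bench below the hole's near mouth; +x along the hole away from the robot. The other narrow fork, for a short pin.
- wide: fixed nest: a steel rod fork lies over the 52 mm lug of a green eye bracket, holes in line and level, 76 mm over the fork's two 10 mm cheeks. Hole 20 mm wide; cheeks 40 mm square, centred on it; yoke and rod run off to +y. Origin on the bench below the hole's near mouth; +x along the hole away from the robot. Wide fork, for a long pin.
- narrow1_mouth (a point): centre of the near mouth of the hole of narrow1, on the outer face of the near cheek, 70 mm above the bench; axes as narrow1. A pin whose origin is here, x along the hole, is fully home.
- narrow2_mouth (a point): centre of the near mouth of the hole of narrow2, on the outer face of the near cheek, 70 mm above the bench; axes as narrow2. A pin whose origin is here, x along the hole, is fully home.
- wide_mouth (a point): centre of the near mouth of the hole of wide, on the outer face of the near cheek, 70 mm above the bench; axes as wide. A pin whose origin is here, x along the hole, is fully home.
- box_short: fixed open cardboard box with yellow card on its floor and on its two end flaps, for short pins: 178 mm (x) by 148 mm (y) outside, walls 4 mm thick and 45 mm high, floor 4 mm. Origin under its centre.
- box_short_in (a point): centre of the inner floor of box_short, 4 mm above the bench; axes as box_short.
- box_long: fixed open cardboard box with green card on its floor and on its two end flaps, for long pins: 178 mm (x) by 148 mm (y) outside, walls 4 mm thick and 45 mm high, floor 4 mm. Origin under its centre.
- box_long_in (a point): centre of the inner floor of box_long, 4 mm above the bench; axes as box_long.
- driver: screwdriver with a red handle; a bystander, not part of the job.
- spanner: steel open spanner, 170 mm; a bystander, not part of the job.
- bush: brass bush, 44 mm across, 30 mm high; a bystander, not part of the job.
- clips: small closed jar of clips, 75 mm high; a bystander, not part of the job.
- tape: roll of yellow tape, 64 mm across, 25 mm high; a bystander, not part of the job.
- enclosure: grey instrument case, 100 by 150 by 55 mm; a bystander, not part of the job.
- mallet: hammer, 240 mm; a bystander, not part of the job.
Things that resemble listed ones, but are neither listed nor needed, are in the scene too. What is shaped like the narrow2 but blue is not meant.

How it is judged (in metres and radians):
At the end, for the whole second after the job is handed in: A short pin in each narrow fork and a long one in the wide fork, from the robot's side: head underside within 3 mm of the hole's mouth, axes within 0.06 rad. Each other pin in the box of its length, less than 45 mm above its floor, within 0.32 rad of level. All at rest and let go (((x of short1 in the frame of narrow1_mouth between -0.003 and 0.003 m and y of short1 in the frame of narrow1_mouth between -0.003 and 0.003 m and z of short1 in the frame of narrow1_mouth between -0.003 and 0.003 m and angle between the x axis of short1 and the x axis of narrow1, either way round below 0.06 rad) or (x of short2 in the frame of narrow1_mouth between -0.003 and 0.003 m and y of short2 in the frame of narrow1_mouth between -0.003 and 0.003 m and z of short2 in the frame of narrow1_mouth between -0.003 and 0.003 m and angle between the x axis of short2 and the x axis of narrow1, either way round below 0.06 rad) or (x of short3 in the frame of narrow1_mouth between -0.003 and 0.003 m and y of short3 in the frame of narrow1_mouth between -0.003 and 0.003 m and z of short3 in the frame of narrow1_mouth between -0.003 and 0.003 m and angle between the x axis of short3 and the x axis of narrow1, either way round below 0.06 rad)) and ((x of short1 in the frame of narrow2_mouth between -0.003 and 0.003 m and y of short1 in the frame of narrow2_mouth between -0.003 and 0.003 m and z of short1 in the frame of narrow2_mouth between -0.003 and 0.003 m and angle between the x axis of short1 and the x axis of narrow2, either way round below 0.06 rad) or (x of short2 in the frame of narrow2_mouth between -0.003 and 0.003 m and y of short2 in the frame of narrow2_mouth between -0.003 and 0.003 m and z of short2 in the frame of narrow2_mouth between -0.003 and 0.003 m and angle between the x axis of short2 and the x axis of narrow2, either way round below 0.06 rad) or (x of short3 in the frame of narrow2_mouth between -0.003 and 0.003 m and y of short3 in the frame of narrow2_mouth between -0.003 and 0.003 m and z of short3 in the frame of narrow2_mouth between -0.003 and 0.003 m and angle between the x axis of short3 and the x axis of narrow2, either way round below 0.06 rad)) and ((x of long1 in the frame of wide_mouth between -0.003 and 0.003 m and y of long1 in the frame of wide_mouth between -0.003 and 0.003 m and z of long1 in the frame of wide_mouth between -0.003 and 0.003 m and angle between the x axis of long1 and the x axis of wide, either way round below 0.06 rad) or (x of long2 in the frame of wide_mouth between -0.003 and 0.003 m and y of long2 in the frame of wide_mouth between -0.003 and 0.003 m and z of long2 in the frame of wide_mouth between -0.003 and 0.003 m and angle between the x axis of long2 and the x axis of wide, either way round below 0.06 rad) or (x of long3 in the frame of wide_mouth between -0.003 and 0.003 m and y of long3 in the frame of wide_mouth between -0.003 and 0.003 m and z of long3 in the frame of wide_mouth between -0.003 and 0.003 m and angle between the x axis of long3 and the x axis of wide, either way round below 0.06 rad)) and ((x of short1 in the frame of narrow1_mouth between -0.003 and 0.003 m and y of short1 in the frame of narrow1_mouth between -0.003 and 0.003 m and z of short1 in the frame of narrow1_mouth between -0.003 and 0.003 m and angle between the x axis of short1 and the x axis of narrow1, either way round below 0.06 rad) or (x of short1 in the frame of narrow2_mouth between -0.003 and 0.003 m and y of short1 in the frame of narrow2_mouth between -0.003 and 0.003 m and z of short1 in the frame of narrow2_mouth between -0.003 and 0.003 m and angle between the x axis of short1 and the x axis of narrow2, either way round below 0.06 rad) or (x of short1 in the frame of box_short_in between -0.085 and 0.085 m and y of short1 in the frame of box_short_in between -0.07 and 0.07 m and z of short1 in the frame of box_short_in between 0 and 0.045 m and angle between short1's own x axis and vertical between 1.25 and 1.9 rad)) and linear speed of each of short1, short2, short3, long1, long2, long3 below 0.02 m/s and ((x of short2 in the frame of narrow1_mouth between -0.003 and 0.003 m and y of short2 in the frame of narrow1_mouth between -0.003 and 0.003 m and z of short2 in the frame of narrow1_mouth between -0.003 and 0.003 m and angle between the x axis of short2 and the x axis of narrow1, either way round below 0.06 rad) or (x of short2 in the frame of narrow2_mouth between -0.003 and 0.003 m and y of short2 in the frame of narrow2_mouth between -0.003 and 0.003 m and z of short2 in the frame of narrow2_mouth between -0.003 and 0.003 m and angle between the x axis of short2 and the x axis of narrow2, either way round below 0.06 rad) or (x of short2 in the frame of box_short_in between -0.085 and 0.085 m and y of short2 in the frame of box_short_in between -0.07 and 0.07 m and z of short2 in the frame of box_short_in between 0 and 0.045 m and angle between short2's own x axis and vertical between 1.25 and 1.9 rad)) and ((x of short3 in the frame of narrow1_mouth between -0.003 and 0.003 m and y of short3 in the frame of narrow1_mouth between -0.003 and 0.003 m and z of short3 in the frame of narrow1_mouth between -0.003 and 0.003 m and angle between the x axis of short3 and the x axis of narrow1, either way round below 0.06 rad) or (x of short3 in the frame of narrow2_mouth between -0.003 and 0.003 m and y of short3 in the frame of narrow2_mouth between -0.003 and 0.003 m and z of short3 in the frame of narrow2_mouth between -0.003 and 0.003 m and angle between the x axis of short3 and the x axis of narrow2, either way round below 0.06 rad) or (x of short3 in the frame of box_short_in between -0.085 and 0.085 m and y of short3 in the frame of box_short_in between -0.07 and 0.07 m and z of short3 in the frame of box_short_in between 0 and 0.045 m and angle between short3's own x axis and vertical between 1.25 and 1.9 rad)) and ((x of long1 in the frame of wide_mouth between -0.003 and 0.003 m and y of long1 in the frame of wide_mouth between -0.003 and 0.003 m and z of long1 in the frame of wide_mouth between -0.003 and 0.003 m and angle between the x axis of long1 and the x axis of wide, either way round below 0.06 rad) or (x of long1 in the frame of box_long_in between -0.085 and 0.085 m and y of long1 in the frame of box_long_in between -0.07 and 0.07 m and z of long1 in the frame of box_long_in between 0 and 0.045 m and angle between long1's own x axis and vertical between 1.25 and 1.9 rad)) and ((x of long2 in the frame of wide_mouth between -0.003 and 0.003 m and y of long2 in the frame of wide_mouth between -0.003 and 0.003 m and z of long2 in the frame of wide_mouth between -0.003 and 0.003 m and angle between the x axis of long2 and the x axis of wide, either way round below 0.06 rad) or (x of long2 in the frame of box_long_in between -0.085 and 0.085 m and y of long2 in the frame of box_long_in between -0.07 and 0.07 m and z of long2 in the frame of box_long_in between 0 and 0.045 m and angle between long2's own x axis and vertical between 1.25 and 1.9 rad)) and ((x of long3 in the frame of wide_mouth between -0.003 and 0.003 m and y of long3 in the frame of wide_mouth between -0.003 and 0.003 m and z of long3 in the frame of wide_mouth between -0.003 and 0.003 m and angle between the x axis of long3 and the x axis of wide, either way round below 0.06 rad) or (x of long3 in the frame of box_long_in between -0.085 and 0.085 m and y of long3 in the frame of box_long_in between -0.07 and 0.07 m and z of long3 in the frame of box_long_in between 0 and 0.045 m and angle between long3's own x axis and vertical between 1.25 and 1.9 rad))); the robot touches nothing.
It fails at once if another thing on the bench was moved more than 40 mm (distance of any of driver, spanner, bush, clips, tape, enclosure, mallet from where it was at the start of the episode above 0.04 m).
Of short3, long2, long3 only 1 to 3 are there at a start; the rules pass over those that are not, and their reading is None.
At some moment in a run one of short1, short2, short3, long1, long2, long3 may be knocked a few centimetres aside while the robot is not near it.
Once in a run the grip may slacken for a moment while it holds something.
It also fails if it takes over 210 s, if anything falls off the work surface, if the arm or the gripper's body presses on something with over 40 N, if the wrist force passes 120 N, or if a joint passes its speed limit or range.

ROBOT

A 7-joint arm with a two-finger parallel gripper is mounted at the origin on the work surface. World frame = base frame: x ahead of the robot, y to its left, z up, the work surface at z = 0. Lengths are in m, angles in degrees, forces in N, time in s.
With the tool pointing down it reaches from about 0.375 to 0.925 m from the base axis. Payload 3.1 kg.
Tool frame: the origin (TCP) lies midway between the tips of the shut fingers; the grasp point (between the pads) lies 19 mm behind it; z points along the fingers, y is the line along which they close (so a half turn about z gives the same grasp; the last joint's range is limited). The gripper opens to 85 mm and grips with 20 to 120 N. Pads are 22 mm wide; open, the fingers measure 114 mm over their backs; the gripper's body (76 mm by 85 mm) begins 54 mm behind the grasp point. The pads swing forward as they close: fully open they stand 13 mm farther back than shut.
Start: joints at [-74.817, 21.939, 2.515, 91.553, -1.026, 66.532, -2.859], TCP at [0.231, 0.608, 0.231] pointing down, gripper open.
Joint ranges: [-149.38, 149.38], [-23.57, 123.04], [-84.95, 90], [0, 143.3], [-89.99, 269.99], [3.08, 112.72], [-163.45, 163.45]. Speed limits (degrees/s): [159.86, 159.86, 180, 180, 180, 180, 180].

INTERFACE

Orientations are given as a 3x3 rotation matrix whose columns are the frame's x, y, z axes.
In Python, from bench import readout, cams, job gives the robot as it stands.
- The arm moves only by the tool carry_out, never from a script. Its argument "deltas" is one flat list of numbers, 7 for each row, row after row: the opening, from 0 (shut) to 1 (fully open), then the shift along the tool's x, y, z each as a share of 0.2 m, from -1 to 1, then the turn, a rotation vector about the tool's x, y, z each as a share of pi/2 rad, from -1 to 1. A call has 1 to 12 rows; each row shifts and turns the commanded pose from where the row before left it, along the tool's axes as they then stand; what a row does not reach is not made up. A row lasts 1/8 s, in which the tool goes at most 62.5 mm and 10.7 degrees, less where a joint would pass 70% of its speed; a pose out of reach is approached as far as the arm can. A call with a number of a shift or a turn outside -1 to 1 is refused whole. A call with a gripper value outside its range is refused whole. The fingers move at their own pace and stop on an object; the grip force is fixed at half the most. Time passes only in rows, so rows that do not move let the fingers close. It gives the time, the measured TCP pose, the force, the opening and the grip force at its end, in the units of the state.
- readout.sense(): the state, without advancing time (a new reading comes with each control period).
- cams.camera(name): name is "scene" or "top"; returns the picture (384x512x3 uint8, red, green, blue); there is no depth.
- cams.get_calibration(name): a dict with "fov_y" (degrees; the focal length in pixels is half the picture's height over the tangent of half this angle, whatever the lens; pixels are square), "cx", "cy" (the principal point, pixels), "rvec" (rotation vector, rad) and "tvec" (3), from world to camera coordinates, as OpenCV has them. Camera axes: x right, y down, z forward; pixel columns grow to the right and rows downward; lengths in m; the calibration is good to about 2 mm. A picture is of the moment at which its call begins. get_calibration takes no time and is no camera call.
- job.sign_off(): hands the job in; it is judged then, once.
The state is a dict: "t": time; "joint_pos": joint angles; "qd": joint speeds; "effort": joint torques, N m; "eef_pos": TCP position; "tcp_rot": TCP orientation; "contact_force": force on the tool from outside, world axes, zero at the start; "ft_torque": the same for the moment, N m; "grip_width": finger opening in m; "finger_force": force on a finger pad.
Only numpy, scipy, OpenCV 4.12 (cv2) and the standard library are available. Lean on these libraries where they do the work, as an engineer would, in place of code of your own. Each camera call takes 0.05 s, during which the arm holds its last target. There are 200 camera calls.

## Working session

There is one attempt and no reset: what is moved stays moved. The work goes in short steps, Python scripts to look and compute and a tool call to move; the robot and the scene stay as the last step left them, time stands still between calls to the robot, and variables do not carry over. Pictures are saved under pics/ and viewed, at most 14 in all, crops included, and the job is handed in when it is done.

Besides the shell and the picture viewer there is one more tool, called after "Request:" as name(argument=value, ...) on one line, values as JSON. carry_out: Moves the arm, as the interface text tells. Shift numbers are shares of 0.2 m and turn numbers shares of pi/2 rad, none past 1 either way. Its arguments: {"type":"object","properties":{"deltas":{"type":"array"}},"required":["deltas"]}

```bash
ls; mkdir -p pics; cat > h.py <<'E'
import numpy as np, cv2
from bench import readout, cams, job
def cal(n):
    c=cams.get_calibration(n); f=192/np.tan(np.radians(c['fov_y'])/2)
    K=np.array([[f,0,c['cx']],[0,f,c['cy']],[0,0,1.]])
    R=cv2.Rodrigues(np.array(c['rvec'],float))[0]; t=np.array(c['tvec'],float).ravel()
    return K,R,t
def ray(n,u,v):
    K,R,t=cal(n); d=R.T@np.linalg.solve(K,[u,v,1.]); return -R.T@t,d/np.linalg.norm(d)
def onz(n,u,v,z):
    o,d=ray(n,u,v); return o+d*(z-o[2])/d[2]
def two(a,b):
    (o,d),(p,e)=ray('scene',*a),ray('top',*b)
    s=np.linalg.lstsq(np.c_[d,-e],p-o,rcond=None)[0]; x,y=o+s[0]*d,p+s[1]*e
    return (x+y)/2,np.linalg.norm(x-y)
def proj(n,P):
    K,R,t=cal(n); return cv2.projectPoints(np.array(P,float).reshape(-1,1,3),cv2.Rodrigues(R)[0],t,K,None)[0].reshape(-1,2)
def snap(n,f,roi=None,s=1):
    im=cams.camera(n)[:,:,::-1].copy(); cv2.imwrite('pics/raw_'+f,im)
    if roi: im=im[roi[1]:roi[3],roi[0]:roi[2]]
    cv2.imwrite('pics/'+f,cv2.resize(im,None,fx=s,fy=s,interpolation=cv2.INTER_CUBIC))
E
python3 - <<'E'
from h import *
for n in('scene','top'):
    print(cams.get_calibration(n)); o,d=ray(n,256,192); print(o,d); snap(n,n+'1.png',None,1.5)
s=readout.sense(); print({k:np.round(v,3).tolist() for k,v in s.items()})
E
```

```text
pics
{'fov_y': 56.69787715025472, 'cx': 254.54289189917716, 'cy': 195.01205036711923, 'rvec': array([ 0.85080897,  2.45441746, -1.22263164]), 'tvec': array([ 0.3368015 , -0.1606841 ,  1.35453527])}
[0.97326127 0.730905   0.70182676] [-0.48275015 -0.6371225  -0.6008554 ]
{'fov_y': 42.39745656950593, 'cx': 251.2328993795939, 'cy': 186.4437374458872, 'rvec': array([ 2.13915601, -2.12615099,  0.18655015]), 'tvec': array([0.05091565, 0.49154802, 1.36826448])}
[0.24977771 0.05668606 1.43204656] [ 0.16015354 -0.01166515 -0.98702319]
{'t': 0.1, 'joint_pos': [-74.814, 21.992, 2.514, 91.641, -1.026, 66.531, -2.86], 'qd': [0.06, -0.044, -0.029, -0.219, 0.013, 0.045, -0.107], 'effort': [0.003, -43.473, 1.029, -25.045, 0.011, 0.005, -0.0], 'eef_pos': [0.23, 0.607, 0.23], 'tcp_rot': [[-0.935, 0.355, -0.001], [0.355, 0.935, -0.002], [-0.0, -0.002, -1.0]], 'contact_force': [0.548, 0.362, 0.037], 'ft_torque': [0.001, -0.007, 0.025], 'finger_force': 0.0, 'grip_width': 0.086}
```

View pics/scene1.png

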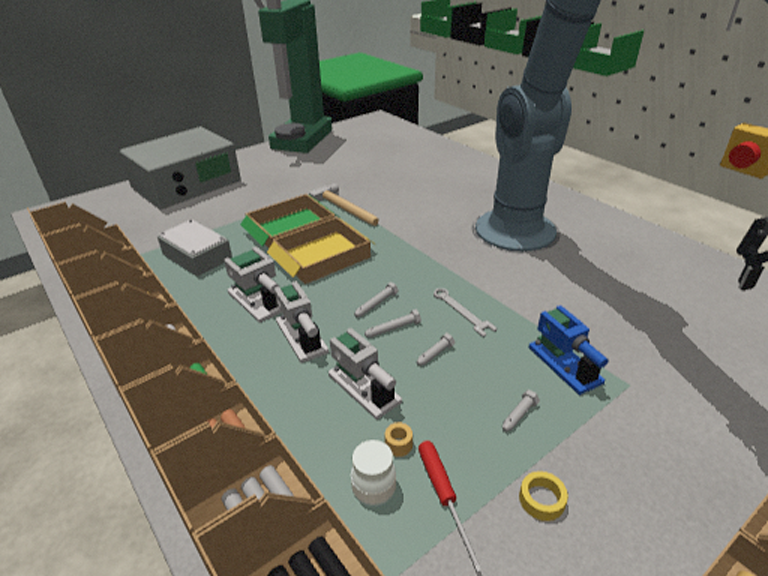

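View pics/top1.png

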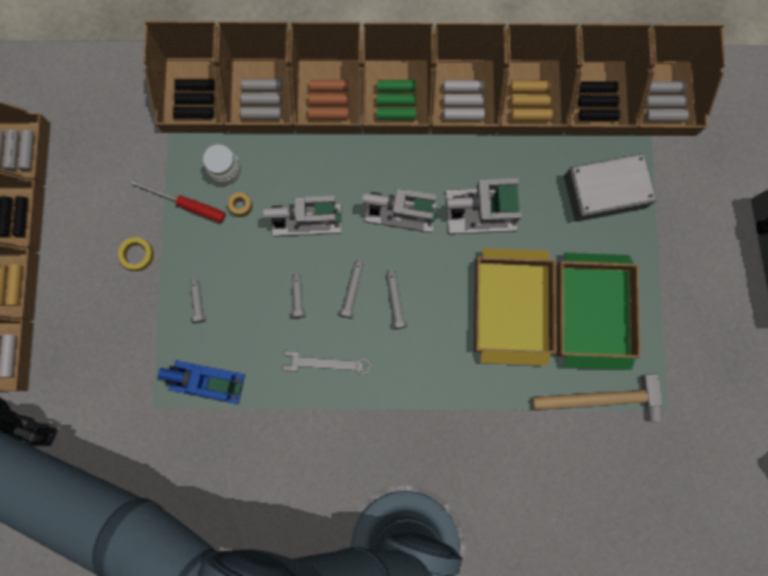

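```bash
python3 - <<'E'
from h import *
for n in('scene','top'):
    im=np.mean([cams.camera(n).astype(float) for _ in range(6)],0)[:,:,::-1]; np.save(n+'.npy',im.astype(np.float32))
    im=im.astype(np.uint8)
    roi=(165,100,355,160) if n=='top' else (140,160,280,280)
    x0,y0,x1,y1=roi; s=800/(x1-x0) if n=='top' else 5
    cr=cv2.resize(im[y0:y1,x0:x1],None,fx=s,fy=s,interpolation=cv2.INTER_CUBIC)
    for u in range(x0-x0%10+10,x1,10): cv2.line(cr,(int((u-x0+.5)*s),0),(int((u-x0+.5)*s),6 if u%50 else 14),(0,0,255),1)
    for v in range(y0-y0%10+10,y1,10): cv2.line(cr,(0,int((v-y0+.5)*s)),(6 if v%50 else 14,int((v-y0+.5)*s)),(0,0,255),1)
    cv2.imwrite('pics/fork_%s.png'%n,cr)
E
```

```text
(no output)
```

View pics/fork_top.png

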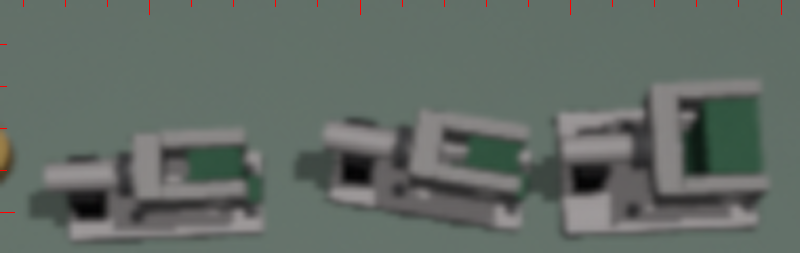

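View pics/fork_scene.png

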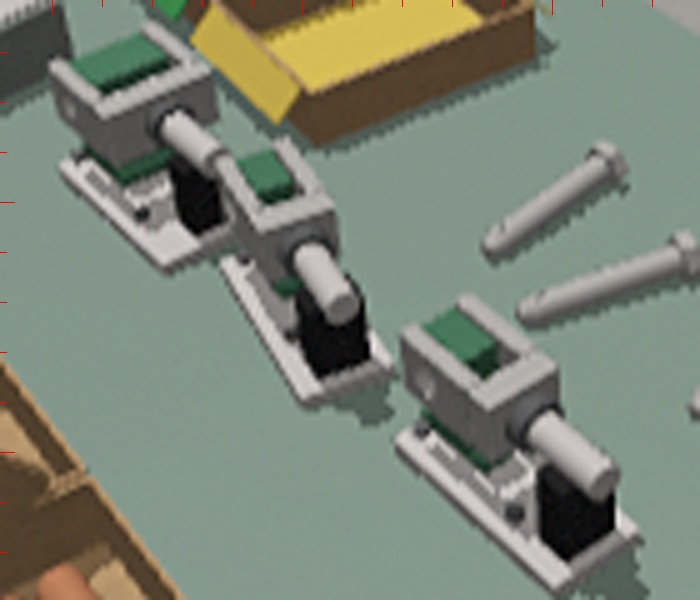

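```bash
cat > forks.py <<'E'
from h import *
T=lambda X,Y:(165+(X+.5)/4.2105-.5,100+(Y+.5)/4.2105-.5)
S=lambda X,Y:(140+(X+.5)/5-.5,160+(Y+.5)/5-.5)
# order: near-yoke, near-free, far-free, far-yoke
F={'A':(46,[(136,202),(246,195),(244,128),(133,134)],[(558,365),(468,297),(402,335),(480,398)]),
   'M':(46,[(412,178),(520,197),(527,127),(422,110)],[(336,205),(283,140),(220,157),(255,225)]),
   'W':(76,[(655,195),(765,190),(760,80),(650,86)],[(215,75),(158,28),(50,65),(102,115)])}
tg=np.load('top.npy').mean(2); sg=np.load('scene.npy').mean(2)
def sub(g,p):
    c=np.array(p,np.float32).reshape(-1,1,2).copy()
    return cv2.cornerSubPix(g,c,(2,2),(-1,-1),(3,40,.01)).reshape(-1,2)
for k,(d,tp,sp) in F.items():
    t0=[T(*p) for p in tp]; s0=[S(*p) for p in sp]; t1=sub(tg,t0); s1=sub(sg,s0)
    print(k,'shift',np.round(t1-t0,1).tolist(),np.round(s1-s0,1).tolist())
    for nm,(tt,ss) in {'raw':(t0,s0),'sub':(t1,s1)}.items():
        P=[two(a,b) for a,b in zip(ss,tt)]
        Q=np.array([p for p,_ in P]); print(nm,np.round(Q*1000,1).tolist(),'gap',[round(g*1000,1) for _,g in P])
        print('   sides',np.round(np.linalg.norm(np.roll(Q,-1,0)-Q,axis=1)*1000,1), 'yaw',np.round(np.degrees([np.arctan2(*( (Q[a]-Q[b])[:2]*[-1,1])) for a,b in((0,1),(3,2))]),1))
        Zt=np.array([onz('top',*p,.09) for p in tt]);Zs=np.array([onz('scene',*p,.09) for p in ss]); print('   top@90',np.round(Zt[:,:2]*1000,1).tolist(),'scene@90',np.round(Zs[:,:2]*1000,1).tolist())
E
python3 forks.py
python3 - <<'E'
from h import *
t=np.load('top.npy');s=np.load('scene.npy')
print('top mat',t[230,180],'pin',t[195,198],t[190,234]);print('scene mat',s[200,215],'pin',s[200,250],s[232,290])
for n,im,roi in(('top',t,(115,165,280,222)),('scene',s,(225,185,365,292))):
    x0,y0,x1,y1=roi; c=im[y0:y1,x0:x1]; ch=c[:,:,1]-c[:,:,2]; m=((ch<6)&(c.mean(2)>60)).astype(np.uint8)
    print(n,np.percentile(ch,[1,5,20,50,90]))
    k,l,st,ce=cv2.connectedComponentsWithStats(m)
    for i in range(1,k):
        if st[i,4]>30: 
            ys,xs=np.nonzero(l==i); r=cv2.minAreaRect(np.c_[xs+x0,ys+y0].astype(np.float32)); print(st[i],np.round(cv2.boxPoints(r),1).tolist(),np.round(r[1],1))
E
```

```text
A shift [[0.6, -0.7], [-1.3, 0.4], [-0.0, -0.0], [0.4, 0.1]] [[-0.5, 0.8], [-0.0, 0.0], [-0.2, -0.1], [0.0, -0.0]]
raw [[592.7, 206.0, 88.2], [597.8, 133.7, 86.8], [642.5, 136.5, 87.8], [638.9, 207.4, 94.5]] gap [np.float64(0.9), np.float64(0.5), np.float64(3.2), np.float64(4.2)]
   sides [72.5 44.8 71.3 46.6] yaw [4.  2.9]
   top@90 [[591.9, 206.1], [597.2, 133.3], [643.2, 135.4], [638.5, 209.3]] scene@90 [[594.1, 207.2], [599.6, 137.0], [642.6, 139.9], [637.9, 201.9]]
sub [[594.7, 205.2, 86.2], [597.5, 136.1, 88.0], [642.6, 136.3, 88.1], [638.6, 206.5, 93.7]] gap [np.float64(0.5), np.float64(2.7), np.float64(2.6), np.float64(3.7)]
   sides [69.2 45.1 70.5 44.6] yaw [2.3 3.3]
   top@90 [[593.9, 204.6], [595.9, 136.8], [643.2, 135.4], [638.2, 208.1]] scene@90 [[596.9, 208.7], [599.6, 137.0], [642.8, 139.2], [637.9, 201.9]]
M shift [[-0.8, -1.6], [0.4, -0.9], [0.0, -0.0], [-0.3, -0.2]] [[-0.7, 0.5], [0.8, -1.0], [-0.8, -1.4], [1.0, 1.3]]
raw [[610.5, 23.2, 86.7], [600.0, -49.8, 85.0], [643.2, -52.3, 92.2], [656.7, 16.3, 91.3]] gap [np.float64(0.0), np.float64(3.9), np.float64(2.9), np
[... 2767 characters left out ...]
3125, 218.39999389648438], [325.0, 226.6999969482422]] [48.2 10.4]
[ 18  21  38  19 245] [[242.1999969482422, 220.1999969482422], [277.5, 205.39999389648438], [281.0, 213.6999969482422], [245.6999969482422, 228.5]] [ 9.1 38.2]
[   0   34   43   61 1138] [[210.5, 240.5], [234.5, 216.5], [276.5, 258.5], [252.5, 282.5]] [59.4 33.9]
[ 53  37  25  22 197] [[276.29998779296875, 240.0], [297.8999938964844, 221.1999969482422], [303.6000061035156, 227.89999389648438], [282.0, 246.60000610351562]] [ 8.8 28.6]
[110  75  25  28 267] [[330.0, 281.0], [353.0, 258.0], [360.5, 265.5], [337.5, 288.5]] [10.6 32.5]
[ 31  96  19  11 174] [[256.0, 281.0], [274.0, 281.0], [274.0, 291.0], [256.0, 291.0]] [10. 18.]
```

```bash
cat > pins.py <<'E'
from h import *
import sys
def pins(t,s,R):
    out={}
    for k,(tr,sr) in R.items():
        res=[]
        for n,im,(x0,y0,x1,y1),mc in(('top',t,tr,13.5),('scene',s,sr,18.5)):
            c=im[y0:y1,x0:x1]; a=np.clip((mc-(c[:,:,1]-c[:,:,2]))/(mc+3),0,1); 
            kk,l,st,_=cv2.connectedComponentsWithStats((a>.35).astype(np.uint8)); i=1+np.argmax(st[1:,4])
            a=a*cv2.dilate((l==i).astype(np.uint8),np.ones((3,3)))
            ys,xs=np.nonzero(l==i); w=a[ys,xs]
            p=np.c_[xs+x0,ys+y0].astype(float); m=np.average(p,0,w); 
            d=np.linalg.svd((p-m)*np.sqrt(w)[:,None],full_matrices=False)[2][0]
            q=(p-m)@d; L,H=q.min(),q.max(); d_=np.array(d)
            # head end: wider
            cut=(H-L)*.25; v=np.array([-d[1],d[0]]); wl=np.ptp((p[q<L+cut]-m)@v); wh=np.ptp((p[q>H-cut]-m)@v)
            if wl>wh: d=-d; q=-q; L,H=q.min(),q.max()
            # refit using shank (skip head 25%)
            sh=(q<H-.25*(H-L))&(q>L+.05*(H-L)); c0=np.average(p[sh],0,w[sh]); d2=np.linalg.svd((p[sh]-c0)*np.sqrt(w[sh])[:,None],full_matrices=False)[2][0]
            d2=d2*np.sign(d2@d); q=(p-c0)@d2
            res.append((c0+d2*(q.min()-.3),c0+d2*(q.max()+.3),st[i,4]))
        N,g1=two(res[1][0],res[0][0]); Hh,g2=two(res[1][1],res[0][1])
        n=onz('top',*res[0][0],.009); h=onz('top',*res[0][1],.012); a=(n-h)[:2]; Ln=np.hypot(*a)
        print(k,'tri nose',np.round(N*1000,1),'head',np.round(Hh*1000,1),'gap',round(g1*1e3,1),round(g2*1e3,1),'| top nose',np.round(n[:2]*1e3,1),'headend',np.round(h[:2]*1e3,1),'len',round(Ln*1e3,1),'yaw',round(np.degrees(np.arctan2(a[1],a[0])),2),res[0][2],res[1][2])
if __name__=='__main__':
    pins(np.load('top.npy'),np.load('scene.npy'),{
     'S1':((120,180,144,220),(330,253,365,293)),'S2':((188,176,210,216),(272,217,310,252)),
     'L1':((220,168,246,216),(238,202,288,234)),'L2':((253,175,276,222),(230,184,270,218))})
E
cat > edges.py <<'E'
from h import *
t=np.load('top.npy').mean(2); s=np.load('scene.npy').mean(2)
T=lambda X,Y:(165+(X+.5)/4.2105-.5,100+(Y+.5)/4.2105-.5)
S=lambda X,Y:(140+(X+.5)/5-.5,160+(Y+.5)/5-.5)
def edge(g,a,b,r=3,sign=0):  # points along a->b, subpixel grad peak along the normal; trims ends
    a,b=np.array(a),np.array(b); d=(b-a)/np.linalg.norm(b-a); n=np.array([-d[1],d[0]]); P=[]
    o=np.arange(-r,r+.01,.1)
    for f in np.linspace(.12,.88,30):
        q=a+(b-a)*f; m=(q+o[:,None]*n).astype(np.float32)
        v=cv2.GaussianBlur(cv2.remap(g.astype(np.float32),m[:,:1].copy(),m[:,1:].copy(),cv2.INTER_CUBIC),(1,9),2).ravel()
        gr=np.gradient(v); gr=gr*sign if sign else abs(gr); i=np.argmax(gr[8:-8])+8; w=np.clip(gr[i-7:i+8],0,None); P.append(q+n*(o[i-7:i+8]*w).sum()/w.sum())
    P=np.array(P,np.float32); vx,vy,x,y=cv2.fitLine(P,cv2.DIST_HUBER,0,.01,.01).ravel(); L=np.array([vx,vy]); c=np.array([x,y]); L=L*np.sign(L@d)
    return c+L*((a-c)@L),c+L*((b-c)@L),np.std((P-c)@[-vy,vx])
F={'A':[(136,202),(246,195),(244,128),(133,134)],'M':[(412,178),(520,197),(527,127),(422,110)],'W':[(655,195),(765,190),(760,80),(650,86)]}
for k,tp in F.items():
    p=[T(*q) for q in tp]
    for nm,i,j in(('near',0,1),('far',3,2),('free',1,2)):
        a,b,sd=edge(t,p[i],p[j]); A,B=onz('top',*a,.09),onz('top',*b,.09); d=(B-A)[:2]
        yaw=np.degrees(np.arctan2(d[0],-d[1])) if nm!='free' else np.degrees(np.arctan2(d[1],d[0]))
        print(k,nm,np.round(A[:2]*1e3,1),np.round(B[:2]*1e3,1),'yaw',round(yaw,2),'sd',round(sd,2))
for k,h in(('A',(427,387)),('W',(68,106))): print('farhole',k,np.round(onz('scene',*S(*h),.07)*1e3,1))
E
python3 pins.py; python3 edges.py
```

```text
S1 tri nose [498.9 411.2   4.3] head [408.3 395.4  20. ] gap 1.6 4.2 | top nose [497.6 410.7] headend [410.4 395.6] len 88.5 yaw 9.82 211 289
S2 tri nose [510.1 212.9   7.8] head [419.6 206.8  19.4] gap 1.0 5.0 | top nose [510.2 212.5] headend [422.2 205.7] len 88.3 yaw 4.37 212 221
L1 tri nose [538.2  88.9   8.1] head [420.8 116.5  14.8] gap 0.4 2.7 | top nose [538.2  88.8] headend [422.1 115.7] len 119.2 yaw -13.04 286 277
L2 tri nose [518.9  28.4   6.3] head [398.8  12.4  18.3] gap 0.9 4.7 | top nose [518.1  28.8] headend [401.2  10.6] len 118.2 yaw 8.84 289 231
A near [592.7 206.2] [597.3 133.4] yaw 3.6 sd 0.18
A far [636.2 209. ] [644.7 135.6] yaw 6.53 sd 1.11
A free [597.3 131.7] [643.1 135.8] yaw 5.21 sd 0.65
M near [611.5  23. ] [600.2 -48.8] yaw -8.89 sd 0.15
M far [656.5  16.7] [637. -51.] yaw -16.06 sd 1.14
M free [597.1 -47.5] [645.3 -50.7] yaw -3.79 sd 0.98
W near [ 598.3 -137.9] [ 604.3 -210.9] yaw 4.73 sd 0.17
W far [ 666.9 -136.2] [ 672.1 -209.9] yaw 4.04 sd 1.17
W free [ 602.8 -208.3] [ 678.7 -208.2] yaw 0.02 sd 0.47
farhole A [643.3 161.2  70. ]
farhole W [ 678.2 -187.    70. ]
```

```bash
sed -i "s/edge(t,p\[i\],p\[j\])/edge(t,p[i],p[j],1.7)/" edges.py; sed -i 's/gr\[8:-8\])+8/gr[7:-7])+7/' edges.py; python3 edges.py
python3 - <<'E'
from h import *
# rod + fork direction check with base plate near/far edges, viewed big
im=np.load('top.npy').astype(np.uint8)
r=[cv2.resize(im[y0:y0+40,x0:x0+64],None,fx=6,fy=6,interpolation=cv2.INTER_CUBIC) for x0,y0 in((172,122),(236,118),(292,112))]
for q in r:
    for u in range(0,64,10): cv2.line(q,(int((u+.5)*6),0),(int((u+.5)*6),5),(0,0,255),1)
    for v in range(0,40,10): cv2.line(q,(0,int((v+.5)*6)),(5,int((v+.5)*6)),(0,0,255),1)
out=np.zeros((480,768,3),np.uint8); out[:240,:384]=r[0]; out[:240,384:]=r[1]; out[240:,:384]=r[2]
out=cv2.convertScaleAbs(out,alpha=1.4); cv2.imwrite('pics/forks6.png',out)
E
```

```text
A near [592.7 206.2] [597.3 133.4] yaw 3.6 sd 0.18
A far [638.9 209.3] [643.9 135.4] yaw 3.84 sd 0.15
A free [597.3 131.9] [643.2 135.4] yaw 4.39 sd 0.51
M near [611.6  23. ] [599.6 -48.7] yaw -9.42 sd 0.11
M far [657.1  16.7] [647.1 -53.6] yaw -8.1 sd 0.16
M free [597.1 -47.3] [645.2 -52.2] yaw -5.76 sd 0.48
W near [ 598.3 -137.9] [ 604.3 -210.9] yaw 4.73 sd 0.17
W far [ 675.7 -135.8] [ 680.1 -209.6] yaw 3.45 sd 0.08
W free [ 602.8 -208.9] [ 678.7 -208.1] yaw 0.6 sd 0.37
farhole A [643.3 161.2  70. ]
farhole W [ 678.2 -187.    70. ]
```

View pics/forks6.png

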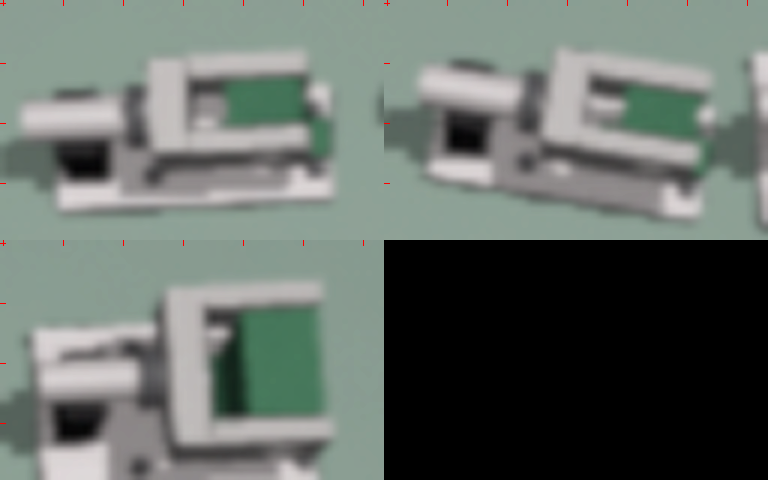

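```bash
cat >> h.py <<'E'
from scipy.spatial.transform import Rotation as Ro
def tool(yaw,dip=0):
    """tool x = minus pin axis (yaw deg, nose dipping dip deg), z down"""
    y,d=np.radians([yaw,dip]); a=np.array([np.cos(y)*np.cos(d),np.sin(y)*np.cos(d),-np.sin(d)])
    ty=np.array([-np.sin(y),np.cos(y),0]); X=-a; return np.c_[X,ty,np.cross(X,ty)]
def plan(steps,step=.045):
    """steps: (pos,R,opening[,nmin]); prints rows from the measured pose"""
    s=readout.sense(); p=np.array(s['eef_pos'],float); R=np.array(s['tcp_rot'],float)
    for st in steps:
        P,Q,g=np.array(st[0],float),st[1],st[2]; w=Ro.from_matrix(R.T@Q).as_rotvec()
        n=max(int(np.ceil(np.linalg.norm(P-p)/step)),int(np.ceil(np.degrees(np.linalg.norm(w))/9)),st[3] if len(st)>3 else 1)
        fl=[]
        for i in range(n):
            sh=R.T@(P-p)/(n-i)/.2; tu=Ro.from_matrix(R.T@Q).as_rotvec()/(n-i)/(np.pi/2)
            sh=np.round(sh,3); tu=np.round(tu,3); p=p+R@(sh*.2); R=R@Ro.from_rotvec(tu*np.pi/2).as_matrix()
            fl+=[g,*sh,*tu]
        print(n,'rows:',', '.join('%g'%(x+0.) for x in fl))
def st():
    s=readout.sense(); R=s['tcp_rot']; print('t',round(s['t'],2),'tcp',np.round(np.array(s['eef_pos'])*1e3,1),'toolx yaw',round(np.degrees(np.arctan2(-R[1][0],-R[0][0])),2),'F',np.round(s['contact_force'],1),'w',round(s['grip_width']*1e3,1),'ff',round(float(np.max(s['finger_force'])),1),'j7',round(s['joint_pos'][6]))
def grasp(headend,yaw,dip,d=29,z=.0025,zh=.12):
    y=np.radians(yaw); x=np.array(headend)/1e3+d/1e3*np.array([np.cos(y),np.sin(y)]); Q=tool(yaw,dip)
    plan([((*x,zh),Q,1),((*x,z+.02),Q,1),((*x,z),Q,1,2)])
E
python3 - <<'E'
from h import *
grasp((410.4,395.6),9.8,3.5)
E
```

```text
7 rows: 1, -0.192, -0.086, 0.08, 0.001, 0.005, -0.049, 1, -0.185, -0.1, 0.078, 0.002, 0.006, -0.048, 1, -0.178, -0.113, 0.077, 0.001, 0.005, -0.049, 1, -0.169, -0.127, 0.075, 0.002, 0.006, -0.048, 1, -0.16, -0.139, 0.075, 0.001, 0.005, -0.049, 1, -0.149, -0.15, 0.073, 0.002, 0.006, -0.048, 1, -0.138, -0.161, 0.073, 0.001, 0.005, -0.049
3 rows: 1, -0.01, 0, 0.162, 0, 0, 0, 1, -0.01, 0, 0.162, 0, 0, 0, 1, -0.01, 0, 0.162, 0, 0, 0
2 rows: 1, -0.003, 0, 0.05, 0, 0, 0, 1, -0.003, 0, 0.05, 0, 0, 0
```

Request:
carry_out(deltas=[1,-0.192,-0.086,0.08,0.001,0.005,-0.049,1,-0.185,-0.1,0.078,0.002,0.006,-0.048,1,-0.178,-0.113,0.077,0.001,0.005,-0.049,1,-0.169,-0.127,0.075,0.002,0.006,-0.048,1,-0.16,-0.139,0.075,0.001,0.005,-0.049,1,-0.149,-0.15,0.073,0.002,0.006,-0.048,1,-0.138,-0.161,0.073,0.001,0.005,-0.049,1,0,0,0,0,0,0,1,0,0,0,0,0,0])

```text
t: 1.82
eef_pos: [0.4386, 0.4012, 0.1201]
tcp_rot: [[-0.984, -0.17, -0.061], [-0.17, 0.985, -0.009], [0.061, 0.002, -0.998]]
contact_force: [-0.1, 0.2, 0.5]
grip_width: 0.0853
finger_force: 0.0
```

```bash
python3 - <<'E'
from h import *
st(); grasp((410.4,395.6),9.8,3.5,zh=.06)
snap('top','t2.png',(80,130,220,250),4); 
E
```

```text
t 1.82 tcp [438.6 401.2 120.1] toolx yaw 9.79 F [-0.1  0.2  0.5] w 85.3 ff 0.0 j7 57
2 rows: 1, -0.01, -0.002, 0.15, 0, 0, 0, 1, -0.009, -0.002, 0.15, 0.001, 0, 0
1 rows: 1, -0.012, 0, 0.187, 0, 0, 0
2 rows: 1, -0.003, 0, 0.05, 0, 0, 0, 1, -0.003, 0, 0.05, 0, 0, 0
```

View pics/t2.png

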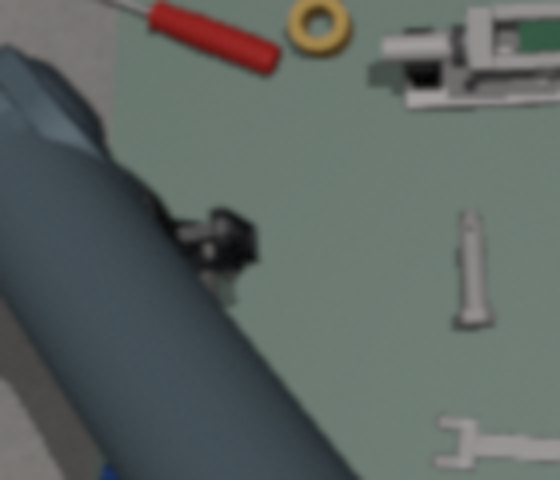

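Request:
carry_out(deltas=[1,-0.01,-0.002,0.15,0,0,0,1,-0.009,-0.002,0.15,0.001,0,0,1,-0.012,0,0.187,0,0,0,1,-0.003,0,0.05,0,0,0,1,-0.003,0,0.05,0,0,0,1,0,0,0,0,0,0,1,0,0,0,0,0,0])

```text
t: 2.75
eef_pos: [0.4401, 0.4006, 0.0036]
tcp_rot: [[-0.984, -0.171, -0.058], [-0.17, 0.985, -0.01], [0.059, 0.0, -0.998]]
contact_force: [0.5, 0.6, 0.7]
grip_width: 0.0855
finger_force: 0.0
```

Request:
carry_out(deltas=[0,0,0,0,0,0,0,0,0,0,0,0,0,0,0,0,0,0,0,0,0,0,0,0,0,0,0,0,0,0,0,0,0,0,0,0,0,0,0,0,0,0,0,0,0,0,0,0,0,0,0,0,0,0,0,0,0,0,0,0,0,0,0])

```text
t: 3.88
eef_pos: [0.4394, 0.3999, 0.0025]
tcp_rot: [[-0.984, -0.171, -0.06], [-0.17, 0.985, -0.011], [0.061, -0.001, -0.998]]
contact_force: [-0.6, -0.5, 4.0]
grip_width: 0.016
finger_force: 58.7
```

```bash
python3 - <<'E'
from h import *
st()
E
```

```text
t 3.88 tcp [439.4 399.9   2.5] toolx yaw 9.83 F [-0.6 -0.5  4. ] w 16.0 ff 58.7 j7 58
```

```bash
cat >> h.py <<'E'
def fork(m,yaw,back,ztcp):
    y=np.radians(yaw); return (m[0]/1e3-back/1e3*np.cos(y),m[1]/1e3-back/1e3*np.sin(y),ztcp)
A=((596,155.5),3.7); M=((603,-25.7),-8.8); W=((602.4,-191.5),3.2)
E
python3 - <<'E'
from h import *
p=fork(*A,80,.0604)
plan([((.4394,.3999,.15),tool(9.8,0),0),((*p[:2],.15),tool(3.7),0),(p,tool(3.7),0)])
E
```

```text
4 rows: 0, 0.011, 0, -0.184, 0, -0.01, 0, 0, 0.008, 0, -0.184, 0, -0.01, 0, 0, 0.006, 0, -0.184, 0, -0.009, 0, 0, 0.003, 0, -0.185, -0.001, -0.01, 0
6 rows: 0, -0.028, -0.216, 0, 0, 0, 0.011, 0, -0.031, -0.215, 0, 0, 0, 0.011, 0, -0.035, -0.215, 0, 0, 0, 0.012, 0, -0.039, -0.214, 0, 0, 0, 0.011, 0, -0.043, -0.214, 0, 0, 0, 0.012, 0, -0.046, -0.212, -0.001, 0.001, 0, 0.011
2 rows: 0, 0, 0, 0.224, 0, 0, 0, 0, 0, 0, 0.224, 0, 0, 0
```

Request:
carry_out(deltas=[0,0.011,0,-0.184,0,-0.01,0,0,0.008,0,-0.184,0,-0.01,0,0,0.006,0,-0.184,0,-0.009,0,0,0.003,0,-0.185,-0.001,-0.01,0,0,-0.028,-0.216,0,0,0,0.011,0,-0.031,-0.215,0,0,0,0.011,0,-0.035,-0.215,0,0,0,0.012,0,-0.039,-0.214,0,0,0,0.011,0,-0.043,-0.214,0,0,0,0.012,0,-0.046,-0.212,-0.001,0.001,0,0.011])

```text
t: 5.12
eef_pos: [0.5153, 0.1485, 0.1486]
tcp_rot: [[-0.998, -0.064, -0.001], [-0.064, 0.998, -0.002], [0.002, -0.002, -1.0]]
contact_force: [-0.3, 0.7, -1.4]
grip_width: 0.0161
finger_force: 58.8
```

Request:
carry_out(deltas=[0,0,0,0.224,0,0,0,0,0,0,0.224,0,0,0,0,0,0,0,0,0,0,0,0,0,0,0,0,0])

```text
t: 5.62
eef_pos: [0.5165, 0.1504, 0.0609]
tcp_rot: [[-0.998, -0.065, 0.001], [-0.065, 0.998, -0.001], [-0.001, -0.001, -1.0]]
contact_force: [-0.3, -0.1, -1.8]
grip_width: 0.0158
finger_force: 58.8
```

```bash
python3 - <<'E'
from h import *
st()
print(np.round(proj('top',[[.525,.155,.07],[.596,.155,.07]]),1),np.round(proj('scene',[[.525,.155,.07],[.596,.155,.07]]),1))
a=np.mean([cams.camera('top').astype(float) for _ in range(3)],0); b=np.mean([cams.camera('scene').astype(float) for _ in range(3)],0)
np.save('t3.npy',a[:,:,::-1].astype(np.float32)); np.save('s3.npy',b[:,:,::-1].astype(np.float32))
f=lambda im,x0,y0,w,h,s:cv2.resize(im[y0:y0+h,x0:x0+w,::-1].astype(np.uint8),None,fx=s,fy=s,interpolation=cv2.INTER_CUBIC)
cv2.imwrite('pics/a3.png',np.hstack([f(a,170,115,66,80,6),f(b,205,205,66,80,6)]))
E
```

```text
t 5.62 tcp [516.5 150.4  60.9] toolx yaw 3.72 F [-0.3 -0.1 -1.8] w 15.8 ff 58.8 j7 78
[[215.3 172.7]
 [215.8 148.1]] [[260.  216.5]
 [238.7 227.7]]
```

View pics/a3.png

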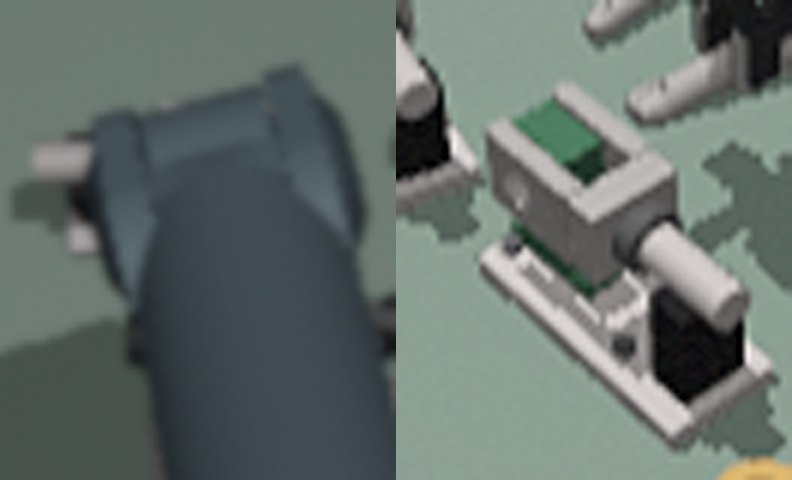

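```bash
python3 - <<'E'
from h import *
s=readout.sense(); p=np.array(s['eef_pos']); a=-np.array(s['tcp_rot'])[:,0]; z=np.array([0,0,.0096])
for d in(.011,.02,.051,.061): print(d,np.round(proj('scene',[p+z+a*d]),1), np.round(p+z+a*d,4))
im=np.load('s3.npy'); c=im[205:230,240:272]; ch=c[:,:,1]-c[:,:,2]; br=c.mean(2)
print((br).astype(int)[6:22,2:26]); print(ch.astype(int)[6:22,2:26])
E
```

```text
0.011 [[258.3 215.9]] [0.5281 0.1514 0.0713]
0.02 [[255.8 217.4]] [0.5371 0.152  0.0714]
0.051 [[247.1 222.6]] [0.568  0.154  0.0715]
0.061 [[244.2 224.3]] [0.578  0.1547 0.0715]
[[ 92 127 151 151 150 150 149 148 148 148 149 154 108  75  51  18  16  30
   43  95  81  48  25  26]
 [126 153 150 148 148 149 149 147 148 148 150 150 138  73  49  14  46  95
   85  88  93  60  26  24]
 [150 150 148 150 149 148 149 149 149 147 149 148 154  92  65  86  98 127
  104  85  92  60  24  23]
 [148 149 149 150 147 148 148 149 148 148 147 148 145 156 145 145 128 130
  103  85  94  63  25  24]
 [148 149 149 149 148 149 149 149 148 148 147 156 164 186 185 160 125 124
   97  84  93  60  23  24]
 [148 149 148 149 147 148 148 147 147 150 167 176 186 186 183 145 121 118
   94  82  96  61  25  25]
 [148 148 149 149 147 147 152 147 170 173 186 186 183 175 168 125 112 109
   94  81  93  58  26  20]
 [148 148 148 140 156 152 155 130 184 187 183 178 170 158 148 114 105  96
   82  77  93  62  20  15]
 [148 147 151 160 167 158 171 119 173 180 173 162 151 136 120 103  89  84
   71  73  93  78  41  40]
 [148 142 17
[... 1196 characters left out ...]
-1 -2 -2 -1  0  2  0  2]
 [20 18 19 18 13  7  1  3 -4 -4 -3 -2 -3 -3 -3 -2 -2 -2 -5 -1 -1  1  0 -1]
 [18 20 18  1  1 -4 -4 -2 -2 -2 -3 -1 -1 -3 -2 -2 -3  0  0  2  1  1  2  4]
 [19 15  3 -5 -4 -3 -4 -3 -3 -3 -3 -3 -1 -2 -2 -2  1  4  5 10  2  3  8 13]
 [21  2 -4 -4 -2 -2 -3 -4 -3 -2 -3  0 -1 -5  0  6 11 10 16 15 16 16 17 17]
 [20 -3 -4 -3 -2 -2 -3 -2 -2 -2 -2 -3  2  7 11 15 14 15 17 16 18 20 19 19]
 [20  8 -3 -3 -4 -3 -3 -2 -4 -3  1  2 10 15 17 18 17 16 19 18 19 18 18 19]
 [16 17  2 -1 -2 -2 -3 -1 -5  2  9 16 17 17 18 20 19 19 19 19 18 19 18 18]
 [ 1 16 17  1 -1  2  1  1 13 17 19 20 19 18 19 19 19 19 19 18 19 19 19 18]
 [-3  3 12 17 14 15 16 17 19 20 20 19 18 18 19 18 19 18 19 18 19 18 18 18]]
```

```bash
python3 - <<'E'
from h import *
im=np.load('s3.npy'); c=im.mean(2); print('u from 214, v from 226'); print(c[226:252,214:240].astype(int))
for yy in(155,157,159): print(yy,np.round(proj('scene',[[.642,yy/1e3+.003,.07],[.642,yy/1e3+.003-.01,.07],[.642,yy/1e3+.003+.01,.07],[.642,yy/1e3+.003,.08],[.642,yy/1e3+.003,.06]]),1).tolist())
E
```

```text
u from 214, v from 226
[[193 150 146 149 150 142 157 187 186 186 166 120  91  99 101 102 101 102
  101 100 103 100  91 101 135 179]
 [222 190 148 149 150 135 115 170 187 186 187 167 132  91  99 100 100 100
  100 103 101 102 100  95  87 138]
 [217 213 167 147 149 146  81 117 171 188 187 187 176 131  85  98 100 102
  102 101 101 100 101 105  88  73]
 [219 211 198 149 150 153  85  80 119 161 189 186 188 175 152 105  97 100
  101 102 103 103  92  84  59  59]
 [192 212 210 188 147 152  85  85  82  99 165 179 187 188 190 163 128  98
  101 101 104  93  62  42  38  64]
 [124 183 212 214 171 152  97  82  85  84  97 136 179 188 188 188 175 119
   99  90  82  63  40  44  39  65]
 [124 134 186 202 166 142 112  85  85  83  85  80 139 170 188 188 189 169
  114  52  36  38  41  42  39  55]
 [142 134 119 156 117 134 122  83  83  83  91  89  83 118 171 189 189 191
  166 125  40  39  39  41  35  43]
 [121 117  99  96  95 117 121  85  84  98 106 101  85  82 116 171 188 187
  189 178 127  64  36  33  77 158]
 [ 94  98 103  94  94  89 121  85  84 110 111 114  96  85  82 118 161 189
  187 190 178 160  56 
[... 1312 characters left out ...]
 86  88]
 [148 149 150 150 132 175 209 213 213 198 184 210 214 188 185  90  52  38
   54  80  81  86  90  88  90  87]
 [148 150 149 149 151  96 164 207 212 211 211 180 183 136 188 182 116  58
   41  53  59  81  86  87  92  88]
 [149 149 148 150 151  92  96 163 204 211 211 181 133 132 136 188 191 119
   58  37  58  70  83  87  93  90]
 [149 150 150 150 152 126  85  92 162 201 211 212 185 136 136 136 190 144
  113  75  59  62  72  82  93  78]]
155 [[224.7, 236.1], [222.5, 234.0], [226.9, 238.2], [224.4, 233.2], [225.0, 238.9]]
157 [[225.2, 236.5], [223.0, 234.4], [227.4, 238.7], [224.9, 233.6], [225.4, 239.3]]
159 [[225.6, 236.9], [223.4, 234.8], [227.8, 239.1], [225.3, 234.1], [225.9, 239.8]]
```

```bash
sed -i 's/^A=((596,155.5)/A=((596,155.8)/' h.py; python3 - <<'E'
from h import *
plan([(fork(*A,79,.0603),tool(3.7),0,1),(fork(*A,50,.0603),tool(3.7),0,5),(fork(*A,16,.0603),tool(3.7),0,5)])
im=np.load('scene.npy').mean(2); print('W hole u from 146,v from 172'); print(im[172:192,146:164].astype(int))
d=np.array([.0758,.0042,0]) ; m=np.array([.6024,-.1915,.07]); print(np.round(proj('scene',[m+d,m+d+[0,.005,0]]),1))
m=np.array([.603,-.0257,.07])+.046*np.array([.988,-.153,0]);print('M',np.round(proj('scene',[m,m+[0,.005,0]]),1)); print('u from 178,v 190'); print(im[190:210,178:198].astype(int))
E
```

```text
1 rows: 0, 0, 0, 0.007, 0, 0.002, 0
5 rows: 0, -0.029, 0, 0, 0, 0, 0, 0, -0.029, 0, 0, 0, 0, 0, 0, -0.029, 0, 0, 0, 0, 0, 0, -0.029, 0, 0, 0, 0, 0, 0, -0.029, 0, 0, 0, 0, 0
5 rows: 0, -0.034, 0, 0, 0, 0, 0, 0, -0.034, 0, 0, 0, 0, 0, 0, -0.034, 0, 0, 0, 0, 0, 0, -0.034, 0, 0, 0, 0, 0, 0, -0.034, 0, 0, 0, 0, 0
W hole u from 146,v from 172
[[ 59  63  58  81 147 161 152 112  87  97  99  98  98  99  99 100 100  98]
 [ 60  61  59  83 177 183 181 166 116  96  97  98  99  98 100 100  98 101]
 [ 61  60  62  71 129 163 180 180 160 116  88  99  99  97  99 100 102  91]
 [ 61  60  62  82  76 110 161 180 180 160 126  89  99 100 101  88  83  59]
 [ 62  74  78  89  79  75 111 162 181 181 169 125  82  86  79  56  48  35]
 [ 81  90  88  87  82  78  74 109 162 181 181 169 147  75  33  33  32  30]
 [ 89  86  83 122 101  78  73  75 111 155 181 181 184 152  62  30  85 164]
 [ 84 119 118 144 125  78  79  84  77  92 153 171 182 164 110 140 155 193]
 [118 143 143 143 138  79  86  99  87  78  92 129 160 161 159 180 179 179]
 [142 142 140 142 144  97  83 110 112  79  78  74 103 178 183 180 183 179]
 [139 142 1
[... 1821 characters left out ...]
 145 157
  171 181]
 [  9  17  14  17  15  12  46 106 126  82  75 150 180 155 159 190 182 180
  179 178]
 [ 17  10  16  11  16   8  34  64 136  88  78  79 189 181 180 178 178 179
  184 180]
 [ 14  15  18  10   8   7  49  93 119  87  80  78 138 180 181 184 182 168
  159 148]
 [  5  11  13   8  54 100 112 131  95  81  82  81  72 158 170 158 149 125
   86  75]
 [ 57   7  51 102 114 137 133 117  99  82  81  80  77 104 125  88  75  79
   80  82]
 [168 101 110 135 133 116 110  90  92  86  82  83  82  83  81  82  82  81
   83  90]
 [204 176 132 113 109  92  91  91  83  91  84  81  83  84  83  81  84  79
   80  91]
 [184 167 112  89  91  90  83  89  82  79  91  81  84  84  86  83  82  74
   75  82]]
```

Request:
carry_out(deltas=[0,0,0,0.007,0,0.002,0,0,-0.029,0,0,0,0,0,0,-0.029,0,0,0,0,0,0,-0.029,0,0,0,0,0,0,-0.029,0,0,0,0,0,0,-0.029,0,0,0,0,0,0,0,0,0,0,0,0])

```text
t: 6.8
eef_pos: [0.5457, 0.1516, 0.0589]
tcp_rot: [[-0.998, -0.064, -0.002], [-0.064, 0.998, -0.002], [0.002, -0.001, -1.0]]
contact_force: [0.2, -0.5, -0.3]
grip_width: 0.0157
finger_force: 58.9
```

Request:
carry_out(deltas=[0,-0.034,0.002,-0.003,0,0,0,0,-0.034,0.001,0,0,0,0,0,-0.034,0,0,0,0,0,0,0,0,0,0,0,0])

```text
t: 7.3
eef_pos: [0.5664, 0.1525, 0.0597]
tcp_rot: [[-0.998, -0.063, -0.001], [-0.063, 0.998, -0.002], [0.001, -0.002, -1.0]]
contact_force: [0.2, -4.4, 1.9]
grip_width: 0.0157
finger_force: 59.2
```

Request:
carry_out(deltas=[0,-0.034,-0.002,0,0,0,0,0,-0.034,0,0,0,0,0,0,0,0,0,0,0,0])

```text
t: 7.68
eef_pos: [0.5796, 0.1533, 0.0597]
tcp_rot: [[-0.998, -0.064, -0.002], [-0.064, 0.998, -0.002], [0.002, -0.002, -1.0]]
contact_force: [-0.6, -4.7, 3.4]
grip_width: 0.0156
finger_force: 59.4
```

Request:
carry_out(deltas=[0,-0.015,-0.002,0,0,0,0,0,0,0,0,0,0,0,1,0,0,0,0,0,0,1,0,0,0,0,0,0,1,0,0,0,0,0,0,1,0,0,0,0,0,0,1,0,0,0,0,0,0,1,0,0,0,0,0,0,1,0.15,0,0,0,0,0,1,0.15,0,0,0,0,0])

```text
t: 8.93
eef_pos: [0.5217, 0.1503, 0.0595]
tcp_rot: [[-0.998, -0.064, -0.002], [-0.064, 0.998, -0.001], [0.003, -0.001, -1.0]]
contact_force: [0.6, 0.4, -0.1]
grip_width: 0.0854
finger_force: 0.0
```

Request:
carry_out(deltas=[0,0,0,0,0,0,0,0,0,0,0,0,0,0,0,0,0,0,0,0,0,0,0,0,0,0,0,0,0,0,0,0,0,0,0,0,0,0,0,0,0,0,0,0,0,0,0,0,0,0,0,0,0,0,0,0,0,0,0,0,0,0,0])

```text
t: 10.05
eef_pos: [0.522, 0.1504, 0.0595]
tcp_rot: [[-0.998, -0.065, -0.003], [-0.065, 0.998, -0.001], [0.003, -0.001, -1.0]]
contact_force: [-0.7, 0.1, -0.6]
grip_width: -0.0003
finger_force: 0.0
```

```bash
python3 - <<'E'
from h import *
st()
snap('scene','s4.png',(200,180,300,280),5)
plan([(fork(*A,50,.062),tool(3.7),0,2)])
E
```

```text
t 10.05 tcp [522.  150.4  59.5] toolx yaw 3.71 F [-0.7  0.1 -0.6] w -0.3 ff 0.0 j7 79
2 rows: 0, -0.06, 0.002, -0.007, 0, -0.001, 0, 0, -0.061, 0.001, -0.006, -0.001, -0.001, 0
```

View pics/s4.png

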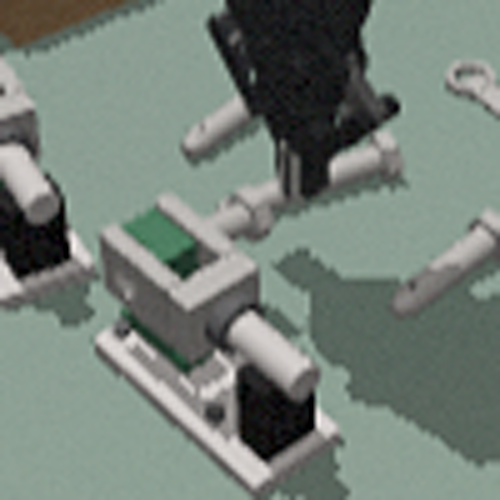

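Request:
carry_out(deltas=[0,-0.06,0.003,-0.007,0,0,0,0,-0.061,0,-0.006,0,0,0,0,-0.06,0,0,0,0,0,0,-0.06,0,0,0,0,0,0,0,0,0,0,0,0])

```text
t: 10.72
eef_pos: [0.572, 0.1541, 0.0621]
tcp_rot: [[-0.998, -0.064, -0.0], [-0.064, 0.998, -0.001], [0.001, -0.001, -1.0]]
contact_force: [0.3, -0.2, 0.3]
grip_width: 0.0001
finger_force: 0.0
```

Request:
carry_out(deltas=[0,-0.01,0,0,0,0,0,0,-0.01,0,0,0,0,0,0,0,0,0,0,0,0])

```text
t: 11.1
eef_pos: [0.5742, 0.1544, 0.0619]
tcp_rot: [[-0.998, -0.065, -0.003], [-0.065, 0.998, -0.001], [0.003, -0.001, -1.0]]
contact_force: [0.0, 0.4, 0.7]
grip_width: 0.0001
finger_force: 0.3
```

Request:
carry_out(deltas=[0,-0.012,0,0,0,0,0,0,-0.01,0,0,0,0,0,0,0,0,0,0,0,0])

```text
t: 11.48
eef_pos: [0.5751, 0.1544, 0.0613]
tcp_rot: [[-0.998, -0.065, -0.01], [-0.065, 0.998, -0.002], [0.011, -0.002, -1.0]]
contact_force: [-7.4, -0.2, 5.4]
grip_width: -0.0001
finger_force: 3.5
```

Request:
carry_out(deltas=[0,-0.015,0,0,0,0,0,0,-0.015,0,0,0,0,0,0,0,0,0,0,0,0])

```text
t: 11.85
eef_pos: [0.575, 0.1543, 0.0602]
tcp_rot: [[-0.998, -0.065, -0.024], [-0.065, 0.998, -0.004], [0.024, -0.003, -1.0]]
contact_force: [-16.1, -1.8, 11.7]
grip_width: 0.0
finger_force: 8.5
```

Request:
carry_out(deltas=[0,0.15,0,0,0,0,0,0.5,0.15,0,0,0,0,0,1,0.1,0,-0.2,0,0,0,1,0.1,0,-0.25,0,0,0,1,0,0.1,-0.25,0,0,0,1,0,0,0,0,0,0])

```text
t: 12.6
eef_pos: [0.4878, 0.1724, 0.2077]
tcp_rot: [[-0.998, -0.068, 0.009], [-0.068, 0.998, 0.006], [-0.009, 0.005, -1.0]]
contact_force: [0.2, 0.2, -0.5]
grip_width: 0.0851
finger_force: 0.0
```

```bash
python3 - <<'E'
from h import *
st()
b=np.mean([cams.camera('scene').astype(float) for _ in range(3)],0)[:,:,::-1]; np.save('s5.npy',b.astype(np.float32))
a=np.mean([cams.camera('top').astype(float) for _ in range(3)],0)[:,:,::-1]; np.save('t5.npy',a.astype(np.float32))
f=lambda im,x0,y0,w,h,s:cv2.resize(im[y0:y0+h,x0:x0+w].astype(np.uint8),None,fx=s,fy=s,interpolation=cv2.INTER_CUBIC)
cv2.imwrite('pics/s5.png',np.hstack([f(b,200,170,130,100,3),f(a,150,120,130,100,3)]))
E
```

```text
t 12.6 tcp [487.8 172.4 207.7] toolx yaw 3.87 F [ 0.2  0.2 -0.5] w 85.1 ff 0.0 j7 72
```

View pics/s5.png

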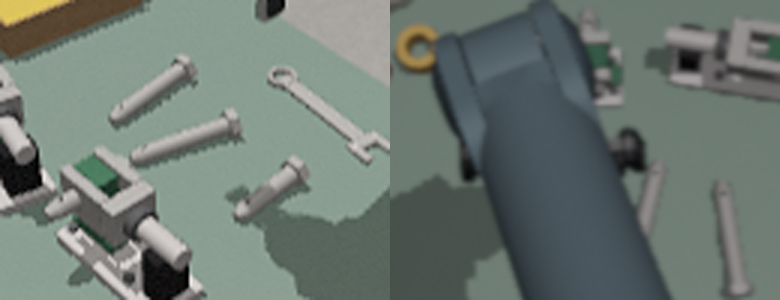

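```bash
cat >> h.py <<'E'
REG={'S2':(272,217,310,252),'L1':(238,202,288,234),'L2':(230,184,270,218)}
def same(f,ks):
    a=np.load('scene.npy'); b=np.load(f)
    for k in ks:
        x0,y0,x1,y1=REG[k]; m=[]
        for im in(a,b):
            c=im[y0:y1,x0:x1]; q=((c[:,:,1]-c[:,:,2]<6)&(c.mean(2)>60)).astype(np.uint8); n,l,s,ce=cv2.connectedComponentsWithStats(q); i=1+np.argmax(s[1:,4]); m.append(np.r_[ce[i],s[i,4]])
        print(k,np.round(m,1).tolist())
E
python3 - <<'E'
from h import *
same('s5.npy',REG); grasp((422.2,205.7),4.4,3.5,zh=.06)
E
```

```text
S2 [[18.5, 15.5, 197.0], [18.4, 15.5, 197.0]]
L1 [[24.4, 13.7, 245.0], [19.2, 17.1, 333.0]]
L2 [[20.9, 15.4, 205.0], [21.0, 15.3, 199.0]]
4 rows: 1, 0.035, 0.053, 0.176, 0, 0.009, -0.002, 1, 0.033, 0.053, 0.176, 0, 0.009, -0.002, 1, 0.03, 0.054, 0.176, -0.001, 0.009, -0.002, 1, 0.027, 0.053, 0.177, 0, 0.008, -0.002
1 rows: 1, -0.011, 0.001, 0.187, 0, 0, 0
2 rows: 1, -0.003, 0, 0.05, 0, 0, 0, 1, -0.003, 0, 0.05, 0, 0, 0
```

Request:
carry_out(deltas=[1,0.035,0.053,0.176,0,0.009,-0.002,1,0.033,0.053,0.176,0,0.009,-0.002,1,0.03,0.054,0.176,-0.001,0.009,-0.002,1,0.027,0.053,0.177,0,0.008,-0.002,1,-0.011,0.001,0.187,0,0,0,1,-0.003,0,0.05,0,0,0,1,-0.003,0,0.05,0,0,0,1,0,0,0,0,0,0])

```text
t: 13.9
eef_pos: [0.4529, 0.2092, 0.0043]
tcp_rot: [[-0.995, -0.076, -0.058], [-0.076, 0.997, -0.004], [0.058, 0.001, -0.998]]
contact_force: [1.4, 0.4, -0.2]
grip_width: 0.085
finger_force: 0.0
```

Request:
carry_out(deltas=[1,0.006,-0.006,0.006,0,0,0,0,0,0,0,0,0,0,0,0,0,0,0,0,0,0,0,0,0,0,0,0,0,0,0,0,0,0,0,0,0,0,0,0,0,0,0,0,0,0,0,0,0,0,0,0,0,0,0,0,0,0,0,0,0,0,0])

```text
t: 15.02
eef_pos: [0.4516, 0.2085, 0.0034]
tcp_rot: [[-0.995, -0.077, -0.057], [-0.077, 0.997, -0.003], [0.057, 0.001, -0.998]]
contact_force: [-1.3, 0.8, 4.6]
grip_width: 0.0157
finger_force: 58.7
```

```bash
python3 - <<'E'
from h import *
st(); s=readout.sense(); p=s['eef_pos']
q=fork(*M,80,.0604+.0)
print('axis above tcp',12.1-p[2]*1e3)
plan([((p[0],p[1],.15),tool(4.4,0),0),((*q[:2],.15),tool(-8.8),0),((*q[:2],.0721-p[2]*1+0-.0142+.0),tool(-8.8),0)])
E
```

```text
t 15.03 tcp [451.6 208.5   3.4] toolx yaw 4.44 F [-1.3  0.8  4.6] w 15.7 ff 58.7 j7 72
axis above tcp 8.697427609672726
4 rows: 0, 0.011, 0, -0.183, 0, -0.009, 0, 0, 0.008, 0, -0.183, 0, -0.009, 0, 0, 0.005, 0.001, -0.183, 0, -0.009, 0, 0, 0.003, 0, -0.183, 0.001, -0.01, 0
6 rows: 0, -0.046, -0.189, 0, 0, 0, 0.025, 0, -0.053, -0.187, 0, 0, 0, 0.024, 0, -0.06, -0.185, 0, 0, 0, 0.025, 0, -0.068, -0.182, 0, 0, 0, 0.024, 0, -0.074, -0.18, 0, 0, 0, 0.025, 0, -0.082, -0.177, 0, 0, 0, 0.024
3 rows: 0, 0, 0, 0.159, 0, 0, 0, 0, 0, 0, 0.159, 0, 0, 0, 0, 0.001, 0, 0.159, 0, 0, 0
```

Request:
carry_out(deltas=[0,0.011,0,-0.183,0,-0.009,0,0,0.008,0,-0.183,0,-0.009,0,0,0.005,0.001,-0.183,0,-0.009,0,0,0.003,0,-0.183,0.001,-0.01,0,0,-0.046,-0.189,0,0,0,0.025,0,-0.053,-0.187,0,0,0,0.024,0,-0.06,-0.185,0,0,0,0.025,0,-0.068,-0.182,0,0,0,0.024,0,-0.074,-0.18,0,0,0,0.025,0,-0.082,-0.177,0,0,0,0.024,0,0,0,0,0,0,0])

```text
t: 16.4
eef_pos: [0.5233, -0.0191, 0.1487]
tcp_rot: [[-0.987, 0.161, -0.001], [0.161, 0.987, -0.004], [0.001, -0.004, -1.0]]
contact_force: [-0.2, -0.9, -1.6]
grip_width: 0.0153
finger_force: 59.1
```

Request:
carry_out(deltas=[0,0,0,0.221,0,0,0,0,0,0,0.221,0,0,0,0,0,0,0,0,0,0,0,0,0,0,0,0,0])

```text
t: 16.9
eef_pos: [0.5242, -0.0135, 0.062]
tcp_rot: [[-0.988, 0.153, 0.001], [0.153, 0.988, -0.001], [-0.001, -0.0, -1.0]]
contact_force: [0.0, 0.1, -1.6]
grip_width: 0.0158
finger_force: 59.0
```

```bash
cat >> h.py <<'E'
def pinview(f,off,reg,L=61):
    """mask centre line of held pin in scene vs the robot's own prediction"""
    s=readout.sense(); p=np.array(s['eef_pos']); a=-np.array(s['tcp_rot'])[:,0]; z=np.array([0,0,off])
    P=proj('scene',[p+z+a*d for d in(.015,(L-10)/1e3)]); print('pred',np.round(P,1).tolist())
    c=np.load(f); d=(P[1]-P[0])/np.linalg.norm(P[1]-P[0]); n=np.array([-d[1],d[0]]); o=np.arange(-9,9.01,.25); r=[]
    ch=(c[:,:,1]-c[:,:,2]).astype(np.float32)
    for t in np.linspace(.2,.95,10):
        m=(P[0]+(P[1]-P[0])*t+o[:,None]*n).astype(np.float32); v=cv2.remap(ch,m[:,:1].copy(),m[:,1:].copy(),1).ravel()
        k=v<9; i0=np.argmin(abs(o)); i=i0
        while i>0 and k[i-1]: i-=1
        j=i0
        while j<len(o)-1 and k[j+1]: j+=1
        r.append((o[i],o[j],(o[i]+o[j])/2))
    print('normal px (edge,edge,centre)',np.round(r,2).tolist(),'n',np.round(n,2))
E
python3 - <<'E'
from h import *
st()
b=np.mean([cams.camera('scene').astype(float) for _ in range(3)],0)[:,:,::-1]; np.save('s6.npy',b.astype(np.float32))
pinview('s3.npy',.0096,0) if 0 else pinview('s6.npy',.0087,0)
plan([(fork(*M,78,.0613),tool(-8.8),0,1),(fork(*M,50,.0613),tool(-8.8),0,4)])
E
```

```text
t 16.9 tcp [524.2 -13.5  62. ] toolx yaw -8.77 F [ 0.   0.1 -1.6] w 15.8 ff 59.0 j7 87
pred [[220.4, 189.0], [209.3, 192.6]]
normal px (edge,edge,centre) [[-3.25, 2.5, -0.38], [-3.25, 2.75, -0.25], [-3.25, 2.75, -0.25], [-3.25, 2.5, -0.38], [-3.25, 2.5, -0.38], [-3.25, 2.5, -0.38], [-3.25, 2.25, -0.5], [-3.25, 3.0, -0.12], [-3.25, 2.5, -0.38], [-2.75, 2.25, -0.25]] n [-0.31 -0.95]
1 rows: 0, -0.001, -0.001, 0.01, 0, 0.003, 0
4 rows: 0, -0.035, 0, 0, 0, 0, 0, 0, -0.035, 0, 0, 0, 0, 0, 0, -0.035, 0, 0, 0, 0, 0, 0, -0.035, 0, 0, 0, 0, 0
```

Request:
carry_out(deltas=[0,-0.001,0.001,0.004,0,0,0,0,-0.035,0,0,0,0,0,0,-0.035,0,0,0,0,0,0,-0.035,0,0,0,0,0,0,-0.035,0,0,0,0,0,0,0,0,0,0,0,0])

```text
t: 17.8
eef_pos: [0.5526, -0.0181, 0.0606]
tcp_rot: [[-0.988, 0.153, 0.001], [0.153, 0.988, -0.001], [-0.001, -0.001, -1.0]]
contact_force: [-0.4, -0.2, -2.0]
grip_width: 0.0159
finger_force: 59.0
```

Request:
carry_out(deltas=[0,-0.034,0,-0.003,0,0,0,0,-0.034,0,0,0,0,0,0,-0.034,0,0,0,0,0,0,0,0,0,0,0,0])

```text
t: 18.3
eef_pos: [0.5733, -0.0215, 0.0615]
tcp_rot: [[-0.988, 0.153, 0.002], [0.153, 0.988, -0.001], [-0.003, -0.001, -1.0]]
contact_force: [0.9, -1.6, -2.0]
grip_width: 0.0156
finger_force: 59.0
```

Smooth so far; 15 mm more, then release and back off.

Request:
carry_out(deltas=[0,-0.034,0,0,0,0,0,0,-0.034,0,0,0,0,0,0,-0.005,0,0,0,0,0,0,0,0,0,0,0,0])

```text
t: 18.8
eef_pos: [0.587, -0.0237, 0.0613]
tcp_rot: [[-0.988, 0.153, 0.002], [0.153, 0.988, -0.001], [-0.002, -0.001, -1.0]]
contact_force: [0.6, -1.8, -0.9]
grip_width: 0.0157
finger_force: 59.0
```

Request:
carry_out(deltas=[0,-0.012,0,0,0,0,0,0,0,0,0,0,0,0,1,0,0,0,0,0,0,1,0,0,0,0,0,0,1,0,0,0,0,0,0,1,0,0,0,0,0,0,1,0,0,0,0,0,0,1,0,0,0,0,0,0,1,0.15,0,0,0,0,0,1,0.15,0,0,0,0,0])

```text
t: 20.05
eef_pos: [0.529, -0.0145, 0.0612]
tcp_rot: [[-0.988, 0.153, 0.001], [0.153, 0.988, -0.001], [-0.001, -0.001, -1.0]]
contact_force: [-0.1, -0.1, -0.6]
grip_width: 0.0855
finger_force: 0.0
```

Request:
carry_out(deltas=[0,0,0,0,0,0,0,0,0,0,0,0,0,0,0,0,0,0,0,0,0,0,0,0,0,0,0,0,0,0,0,0,0,0,0,0,0,0,0,0,0,0,0,0,0,0,0,0,0,0,0,0,0,0,0,0,0,0,0,0,0,0,0])

```text
t: 21.18
eef_pos: [0.5294, -0.0145, 0.0612]
tcp_rot: [[-0.988, 0.153, 0.0], [0.153, 0.988, -0.001], [-0.0, -0.001, -1.0]]
contact_force: [0.7, -0.4, 0.1]
grip_width: 0.0003
finger_force: 0.0
```

```bash
python3 - <<'E'
from h import *
st(); plan([(fork(*M,30,.063),tool(-8.8),0,4)])
E
```

```text
t 21.18 tcp [529.4 -14.5  61.2] toolx yaw -8.81 F [ 0.7 -0.4  0.1] w 0.3 ff 0.0 j7 88
4 rows: 0, -0.056, 0, -0.002, 0, 0, 0, 0, -0.055, 0, -0.002, 0, 0, 0, 0, -0.056, 0, -0.003, 0, 0, 0, 0, -0.055, 0.001, -0.002, 0, 0, 0
```

Request:
carry_out(deltas=[0,-0.056,0,-0.002,0,0,0,0,-0.055,0,-0.002,0,0,0,0,-0.056,0,-0.003,0,0,0,0,-0.055,0,-0.002,0,0,0,0,-0.03,0,0,0,0,0,0,0,0,0,0,0,0])

```text
t: 21.92
eef_pos: [0.5532, -0.0189, 0.058]
tcp_rot: [[-0.987, 0.152, -0.059], [0.152, 0.988, 0.007], [0.059, -0.002, -0.998]]
contact_force: [-41.7, 5.6, 30.6]
grip_width: -0.0002
finger_force: 21.6
```

Request:
carry_out(deltas=[0,-0.015,0,0,0,0,0,0,-0.015,0,0,0,0,0,0,0,0,0,0,0,0])

```text
t: 22.3
eef_pos: [0.5532, -0.0189, 0.0577]
tcp_rot: [[-0.986, 0.152, -0.072], [0.152, 0.988, 0.01], [0.073, -0.001, -0.997]]
contact_force: [-51.0, 7.0, 40.7]
grip_width: -0.0004
finger_force: 27.1
```

Request:
carry_out(deltas=[0,0.15,0,0,0,0,0,0,0.15,0,0,0,0,0,0,0,0,0,0,0,0])

```text
t: 22.68
eef_pos: [0.5242, -0.0137, 0.0625]
tcp_rot: [[-0.988, 0.153, -0.002], [0.153, 0.988, -0.0], [0.002, -0.0, -1.0]]
contact_force: [0.1, 0.3, 0.4]
grip_width: -0.0003
finger_force: 0.0
```

```bash
python3 - <<'E'
from h import *
st()
b=np.mean([cams.camera('scene').astype(float) for _ in range(3)],0)[:,:,::-1]; np.save('s7.npy',b.astype(np.float32))
x0,y0,w,h=165,165,110,90
cv2.imwrite('pics/s7.png',cv2.resize(b[y0:y0+h,x0:x0+w].astype(np.uint8),None,fx=6.5,fy=6.5,interpolation=cv2.INTER_CUBIC))
E
```

```text
t 22.68 tcp [524.2 -13.7  62.5] toolx yaw -8.79 F [0.1 0.3 0.4] w -0.3 ff 0.0 j7 87
```

View pics/s7.png

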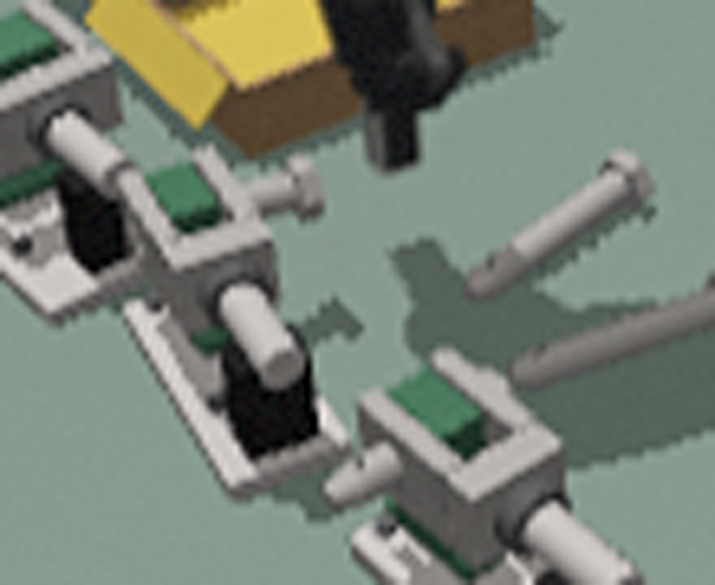

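```bash
python3 - <<'E'
from h import *
plan([(fork(*M,80,.0613),tool(-8.8),1,1),(fork(*M,17,.0613),tool(-8.8),1,2)])
E
```

```text
1 rows: 1, 0.021, 0, 0.011, 0, 0.002, 0
2 rows: 1, -0.157, 0, 0, 0, 0, 0, 1, -0.158, 0, 0, 0, 0, 0
```

Request:
carry_out(deltas=[1,0.021,0,0.006,0,0,0,1,0,0,0,0,0,0,1,0,0,0,0,0,0,1,0,0,0,0,0,0,1,0,0,0,0,0,0,1,0,0,0,0,0,0,1,-0.157,0,0,0,0,0,1,-0.158,0,0,0,0,0,1,0,0,0,0,0,0])

```text
t: 23.95
eef_pos: [0.5868, -0.0233, 0.0624]
tcp_rot: [[-0.988, 0.153, 0.004], [0.153, 0.988, -0.001], [-0.004, -0.001, -1.0]]
contact_force: [-0.8, -0.6, 0.8]
grip_width: 0.0859
finger_force: 0.0
```

Request:
carry_out(deltas=[0,0,0,0,0,0,0,0,0,0,0,0,0,0,0,0,0,0,0,0,0,0,0,0,0,0,0,0,0,0,0,0,0,0,0,0,0,0,0,0,0,0,0,0,0,0,0,0,0])

```text
t: 24.82
eef_pos: [0.5832, -0.0228, 0.0618]
tcp_rot: [[-0.988, 0.153, -0.001], [0.153, 0.988, -0.0], [0.001, -0.0, -1.0]]
contact_force: [-3.9, 0.7, 4.9]
grip_width: 0.0231
finger_force: 58.5
```

```bash
python3 - <<'E'
from h import *
st(); print(onz('scene',211.4,194.2,.07)*1e3, onz('scene',165+290/6.5,165+188/6.5,.07)*1e3)
print(proj('scene',[fork(*M,d,.07) for d in (0,19,29,39)]).round(1).tolist())
b=np.mean([cams.camera('scene').astype(float) for _ in range(3)],0)[:,:,::-1]
x0,y0,w,h=175,165,70,50
cv2.imwrite('pics/s8.png',cv2.resize(b[y0:y0+h,x0:x0+w].astype(np.uint8),None,fx=8,fy=8,interpolation=cv2.INTER_CUBIC))
E
```

```text
t 24.82 tcp [583.2 -22.8  61.8] toolx yaw -8.81 F [-3.9  0.7  4.9] w 23.1 ff 58.5 j7 89
[574.04128684 -13.47018495  70.        ] [577.4146005  -17.95172766  70.        ]
[[200.8, 196.0], [206.8, 194.0], [209.9, 193.0], [213.0, 192.0]]
```

View pics/s8.png

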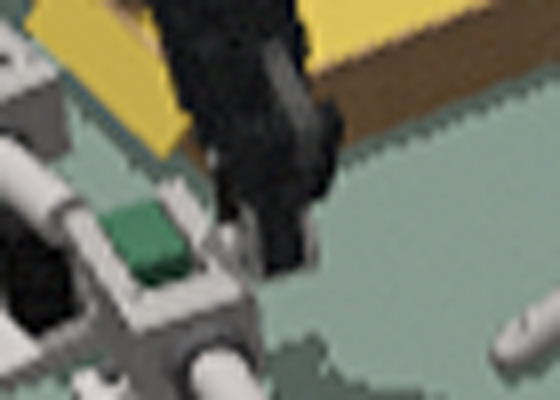

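Request:
carry_out(deltas=[1,0,0,0,0,0,0,1,0,0,0,0,0,0,1,0,0,0,0,0,0,1,0,0,0,0,0,0,1,0,0,0,0,0,0,1,0.1,0,0,0,0,0,1,0.15,0,0,0,0,0,0,0,0,0,0,0,0,0,0,0,0,0,0,0,0,0,0,0,0,0,0,0,0,0,0,0,0,0,0,0,0,0,0,0,0])

```text
t: 26.48
eef_pos: [0.5349, -0.0154, 0.0617]
tcp_rot: [[-0.988, 0.153, 0.0], [0.153, 0.988, -0.001], [-0.001, -0.001, -1.0]]
contact_force: [0.2, 0.6, -0.4]
grip_width: -0.0002
finger_force: 0.0
```

Request:
carry_out(deltas=[0,0,0,0,0,0,0,0,0,0,0,0,0,0,0,0,0,0,0,0,0,0,0,0,0,0,0,0,0,0,0,0,0,0,0])

```text
t: 27.1
eef_pos: [0.5345, -0.0153, 0.0617]
tcp_rot: [[-0.988, 0.153, 0.0], [0.153, 0.988, -0.001], [-0.0, -0.001, -1.0]]
contact_force: [-0.3, -0.3, -0.8]
grip_width: -0.0004
finger_force: 0.0
```

```bash
python3 - <<'E'
from h import *
st()
b=np.mean([cams.camera('scene').astype(float) for _ in range(3)],0)[:,:,::-1]; np.save('s9.npy',b.astype(np.float32))
x0,y0,w,h=165,165,70,60
cv2.imwrite('pics/s9.png',cv2.resize(b[y0:y0+h,x0:x0+w].astype(np.uint8),None,fx=8,fy=8,interpolation=cv2.INTER_CUBIC))
plan([(fork(*M,40,.069),tool(-8.8,-6),0,2)])
E
```

```text
t 27.1 tcp [534.5 -15.3  61.7] toolx yaw -8.8 F [-0.3 -0.3 -0.8] w -0.4 ff 0.0 j7 88
2 rows: 0, -0.073, 0, -0.018, 0, -0.033, 0, 0, -0.074, 0.001, -0.014, 0, -0.033, 0
```

View pics/s9.png

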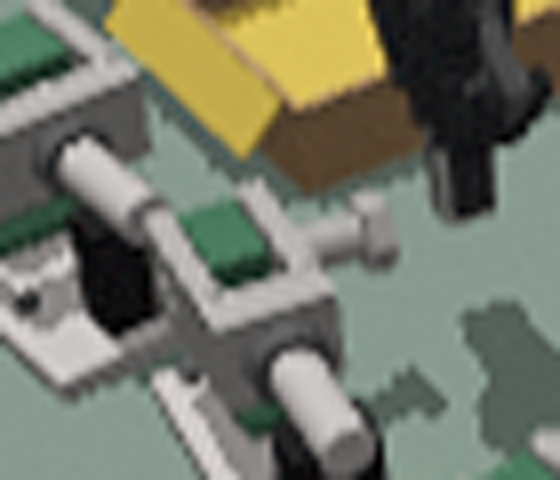

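```bash
python3 - <<'E'
from h import *
plan([(fork(*M,80,.0613),tool(-8.8),1,1),(fork(*M,14,.0613),tool(-8.8),1,2)])
E
```

```text
1 rows: 1, 0.054, 0.001, 0.002, 0, 0, 0
2 rows: 1, -0.165, 0, 0, 0, 0, 0, 1, -0.165, 0, 0, 0, 0, 0
```

Request:
carry_out(deltas=[1,0.054,0,0.002,0,0,0,1,0,0,0,0,0,0,1,0,0,0,0,0,0,1,0,0,0,0,0,0,1,0,0,0,0,0,0,1,0,0,0,0,0,0,1,-0.165,0,0,0,0,0,1,-0.165,0,0,0,0,0,1,0,0,0,0,0,0])

```text
t: 28.38
eef_pos: [0.5904, -0.0241, 0.0612]
tcp_rot: [[-0.988, 0.153, 0.001], [0.153, 0.988, -0.001], [-0.001, -0.001, -1.0]]
contact_force: [-0.2, 0.1, 0.0]
grip_width: 0.0855
finger_force: 0.0
```

Request:
carry_out(deltas=[0,0,0,0,0,0,0,0,0,0,0,0,0,0,0,0,0,0,0,0,0,0,0,0,0,0,0,0,0,0,0,0,0,0,0,0,0,0,0,0,0,0,0,0,0,0,0,0,0])

```text
t: 29.25
eef_pos: [0.5887, -0.0241, 0.0616]
tcp_rot: [[-0.988, 0.153, -0.001], [0.153, 0.988, -0.001], [0.001, -0.001, -1.0]]
contact_force: [-2.8, -1.0, 5.5]
grip_width: 0.0153
finger_force: 58.6
```

Request:
carry_out(deltas=[0,-0.015,0,0,0,0,0,0,0,0,0,0,0,0])

```text
t: 29.5
eef_pos: [0.5891, -0.0242, 0.0615]
tcp_rot: [[-0.988, 0.153, -0.007], [0.153, 0.988, 0.0], [0.007, -0.001, -1.0]]
contact_force: [-7.6, -1.1, 11.3]
grip_width: 0.0159
finger_force: 59.4
```

Request:
carry_out(deltas=[0,0,0,-0.003,0,0.01,0,0,0,0,-0.003,0,0.01,0,0,0,0,0,0,0,0])

```text
t: 29.88
eef_pos: [0.5914, -0.0246, 0.0623]
tcp_rot: [[-0.988, 0.153, -0.032], [0.153, 0.988, 0.004], [0.033, -0.001, -0.999]]
contact_force: [-3.8, -0.2, 3.9]
grip_width: 0.0154
finger_force: 58.7
```

Request:
carry_out(deltas=[0,-0.008,0,-0.003,0,0.01,0,0,-0.008,0,0,0,0,0,0,0,0,0,0,0,0])

```text
t: 30.25
eef_pos: [0.5918, -0.0247, 0.0626]
tcp_rot: [[-0.987, 0.154, -0.055], [0.154, 0.988, 0.008], [0.055, -0.001, -0.998]]
contact_force: [-9.5, -1.3, 8.8]
grip_width: 0.0159
finger_force: 65.0
```

Request:
carry_out(deltas=[0,0.012,0,0,0,0,0,1,0,0,0,0,0,0,1,0,0,0,0,0,0,1,0,0,0,0,0,0,1,0,0,0,0,0,0,1,0,0,0,0,0,0,1,0,0,0,0,0,0,1,0.15,0,0,0,0,0,1,0.15,0,0,0,0,0,0,0,0,0,0,0,0,0,0,0,0,0,0,0])

```text
t: 31.62
eef_pos: [0.5368, -0.0147, 0.0673]
tcp_rot: [[-0.987, 0.153, -0.04], [0.153, 0.988, 0.007], [0.041, 0.001, -0.999]]
contact_force: [-0.4, 0.6, 0.9]
grip_width: 0.0518
finger_force: 0.0
```

Request:
carry_out(deltas=[0,0,0,0,0,0,0,0,0,0,0,0,0,0,0,0,0,0,0,0,0,0,0,0,0,0,0,0,0,0,0,0,0,0,0,0,0,0,0,0,0,0])

```text
t: 32.38
eef_pos: [0.5336, -0.0151, 0.066]
tcp_rot: [[-0.987, 0.153, -0.046], [0.153, 0.988, 0.007], [0.047, -0.001, -0.999]]
contact_force: [0.6, -0.4, -0.4]
grip_width: -0.0004
finger_force: 0.0
```

```bash
python3 - <<'E'
from h import *
st()
plan([(fork(*M,56,.066),tool(-8.8,-6),0,2)])
E
```

```text
t 32.38 tcp [533.6 -15.1  66. ] toolx yaw -8.81 F [ 0.6 -0.4 -0.4] w -0.4 ff 0.0 j7 88
2 rows: 0, -0.035, 0, -0.002, 0, -0.048, 0, 0, -0.036, 0.001, 0.001, 0, -0.048, 0
```

Request:
carry_out(deltas=[0,-0.035,0,-0.002,0,-0.048,0,0,-0.036,0,0,0,-0.048,0,0,-0.03,0,0,0,0,0,0,-0.03,0,0,0,0,0,0,-0.03,0,0,0,0,0,0,0,0,0,0,0,0])

```text
t: 33.12
eef_pos: [0.5669, -0.0203, 0.0684]
tcp_rot: [[-0.983, 0.153, 0.104], [0.152, 0.988, -0.017], [-0.105, -0.001, -0.994]]
contact_force: [0.2, 0.2, -0.6]
grip_width: -0.0001
finger_force: 0.0
```

Request:
carry_out(deltas=[0,-0.03,0,0.004,0,0,0,0,-0.03,0,0.004,0,0,0,0,-0.02,0,0.002,0,0,0,0,-0.01,0,0,0,0,0,0,0,0,0,0,0,0])

```text
t: 33.75
eef_pos: [0.5836, -0.0228, 0.068]
tcp_rot: [[-0.983, 0.153, 0.103], [0.152, 0.988, -0.017], [-0.104, -0.001, -0.995]]
contact_force: [-0.8, -0.4, 0.5]
grip_width: 0.0001
finger_force: 0.1
```

Request:
carry_out(deltas=[0,-0.01,0,0,0,0,0,0,-0.015,0,0,0,0,0,0,-0.015,0,0,0,0,0,0,0,0,0,0,0,0])

```text
t: 34.25
eef_pos: [0.584, -0.023, 0.067]
tcp_rot: [[-0.984, 0.153, 0.087], [0.152, 0.988, -0.014], [-0.088, -0.001, -0.996]]
contact_force: [-13.5, 1.6, 8.9]
grip_width: 0.0004
finger_force: 6.5
```

Request:
carry_out(deltas=[0,0.15,0,0,0,0,0,0.5,0.15,0,-0.05,0,0.05,0,1,0.1,0,-0.25,0,0.04,0,1,0,-0.2,-0.25,0,0,0,1,0,-0.25,0,0,0,0,1,0,-0.25,0,0,0,0,1,0,-0.25,0,0,0,0,1,0,0,0,0,0,0])

```text
t: 35.25
eef_pos: [0.482, -0.2047, 0.1718]
tcp_rot: [[-0.986, 0.163, -0.035], [0.163, 0.987, 0.002], [0.035, -0.004, -0.999]]
contact_force: [0.2, 1.0, 0.3]
grip_width: 0.0853
finger_force: 0.0
```

```bash
python3 - <<'E'
from h import *
st()
for n in('scene','top'):
    im=np.mean([cams.camera(n).astype(float) for _ in range(4)],0)[:,:,::-1]; np.save(n[0]+'10.npy',im.astype(np.float32))
from pins import pins
pins(np.load('t10.npy'),np.load('s10.npy'),{'L1':((220,168,246,216),(242,202,288,234)),'L2':((253,175,276,222),(230,184,270,218))})
E
```

```text
t 35.25 tcp [ 482.  -204.7  171.8] toolx yaw -9.36 F [0.2 1.  0.3] w 85.3 ff 0.0 j7 106
L1 tri nose [491.7 123.9  67.7] head [476.9  82.2 -38.1] gap 100.0 119.2 | top nose [538.1  88.6] headend [422.8 115.7] len 118.5 yaw -13.23 278 335
L2 tri nose [518.7  28.3   6.3] head [398.   11.5  18.6] gap 1.4 4.8 | top nose [517.6  28.8] headend [400.5   9.6] len 118.7 yaw 9.31 300 247
```

```bash
cat >> h.py <<'E'
def nose(f,cam,m,yaw,L,w):
    c=np.load(f); ch=(c[:,:,1]-c[:,:,2]).astype(np.float32); d=np.arange(w,L+25,1.); r=[]
    for o in(-4,0,4):
        y=np.radians(yaw); P=[(m[0]/1e3+x/1e3*np.cos(y)-o/1e3*np.sin(y),m[1]/1e3+x/1e3*np.sin(y)+o/1e3*np.cos(y),.07) for x in d]
        q=proj(cam,P).astype(np.float32); v=cv2.remap(ch,q[:,:1].copy(),q[:,1:].copy(),1).ravel(); k=v>8; r.append(d[np.argmax(k)])
    print(cam,'pin past mouth to',r,'should be about',L)
E
python3 - <<'E'
from h import *
for F in(A,M):
  nose('t10.npy','top',*F,75,55)
  nose('s10.npy','scene',*F,75,55)
grasp((401,10.3),9.0,2.4,d=28.5,zh=.08)
E
```

```text
top pin past mouth to [np.float64(77.0), np.float64(76.0), np.float64(72.0)] should be about 75
scene pin past mouth to [np.float64(77.0), np.float64(79.0), np.float64(79.0)] should be about 75
top pin past mouth to [np.float64(78.0), np.float64(78.0), np.float64(76.0)] should be about 75
scene pin past mouth to [np.float64(55.0), np.float64(55.0), np.float64(55.0)] should be about 75
6 rows: 1, 0.068, 0.168, 0.078, 0.001, 0, -0.033, 1, 0.06, 0.171, 0.078, 0.001, 0.001, -0.033, 1, 0.051, 0.174, 0.078, 0.001, 0, -0.032, 1, 0.042, 0.177, 0.078, 0.002, 0.001, -0.033, 1, 0.032, 0.178, 0.077, 0.001, 0, -0.032, 1, 0.023, 0.181, 0.076, 0.002, 0.001, -0.033
2 rows: 1, -0.006, 0, 0.144, 0, 0, 0, 1, -0.006, 0, 0.144, 0, 0, 0
2 rows: 1, -0.002, 0, 0.05, 0, 0, 0, 1, -0.002, 0, 0.05, 0, 0, 0
```

Request:
carry_out(deltas=[1,0.068,0.168,0.078,0.001,0,-0.033,1,0.06,0.171,0.078,0.001,0.001,-0.033,1,0.051,0.174,0.078,0.001,0,-0.032,1,0.042,0.177,0.078,0.002,0.001,-0.033,1,0.032,0.178,0.077,0.001,0,-0.032,1,0.023,0.181,0.076,0.002,0.001,-0.033,1,-0.006,0,0.144,0,0,0,1,-0.006,0,0.144,0,0,0,1,-0.002,0,0.025,0,0,0,1,0,0,0,0,0,0])

```text
t: 36.9
eef_pos: [0.4297, 0.0136, 0.0176]
tcp_rot: [[-0.987, -0.154, -0.042], [-0.154, 0.988, -0.008], [0.042, -0.001, -0.999]]
contact_force: [0.3, 0.3, -0.2]
grip_width: 0.0855
finger_force: 0.0
```

```bash
python3 - <<'E'
from h import *
st();grasp((401,10.3),9.0,2.4,d=28.5,zh=.02)
E
```

```text
t 36.9 tcp [429.7  13.6  17.6] toolx yaw 8.87 F [ 0.3  0.3 -0.2] w 85.5 ff 0.0 j7 100
1 rows: 1, 0.002, 0.006, -0.012, -0.001, 0, -0.001
1 rows: 1, 0.001, 0, -0.012, 0, 0, 0
2 rows: 1, -0.002, 0, 0.05, 0, 0, 0, 1, -0.003, 0, 0.05, 0, 0, 0
```

Request:
carry_out(deltas=[1,0.001,0.006,0.038,0,0,-0.001,1,-0.003,0,0.038,0,0,0,1,0,0,0,0,0,0,0,0,0,0,0,0,0,0,0,0,0,0,0,0,0,0,0,0,0,0,0,0,0,0,0,0,0,0,0,0,0,0,0,0,0,0,0,0,0,0,0,0,0,0,0,0,0,0,0,0,0,0,0,0,0,0])

```text
t: 38.28
eef_pos: [0.4292, 0.0147, 0.0025]
tcp_rot: [[-0.987, -0.155, -0.041], [-0.155, 0.988, -0.007], [0.042, -0.001, -0.999]]
contact_force: [-0.6, 0.3, 5.5]
grip_width: 0.0156
finger_force: 58.5
```

```bash
sed -i 's/^A=.*/A=((596,155.8),3.7); M=((604,-25.7),-8.8); W=((602.4,-190.8),3.4)/' h.py; python3 - <<'E'
from h import *
st(); s=readout.sense(); p=s['eef_pos']
# long axis height 14 mm from the head: 13-4*14/95
off=.0124-p[2]; q=fork(*W,112,.07-off); print('tcp z target',.07-off)
plan([((p[0],p[1],.17),tool(9.0,0),0),((*q[:2],.17),tool(3.4),0),(q,tool(3.4),0)])
E
```

```text
t 38.27 tcp [429.2  14.7   2.5] toolx yaw 8.94 F [-0.6  0.3  5.5] w 15.6 ff 58.5 j7 100
tcp z target 0.06006754591870114
4 rows: 0, 0.009, 0, -0.209, 0, -0.007, 0, 0, 0.006, 0, -0.209, 0, -0.007, 0, 0, 0.004, 0, -0.21, 0, -0.006, 0, 0, 0.003, -0.001, -0.209, 0, -0.007, -0.001
5 rows: 0, -0.027, -0.219, 0, 0, 0, 0.013, 0, -0.032, -0.218, 0, 0, 0, 0.012, 0, -0.036, -0.218, 0, 0, 0, 0.013, 0, -0.041, -0.217, 0, 0, 0, 0.012, 0, -0.044, -0.216, 0.001, 0, 0, 0.013
3 rows: 0, 0, 0, 0.183, 0, 0, 0, 0, 0, 0, 0.183, 0, 0, 0, 0, 0, 0, 0.183, 0, 0, 0
```

Request:
carry_out(deltas=[0,0.009,0,-0.209,0,-0.007,0,0,0.006,0,-0.209,0,-0.007,0,0,0.004,0,-0.21,0,-0.006,0,0,0.003,-0.001,-0.209,0,-0.007,-0.001,0,-0.027,-0.219,0,0,0,0.013,0,-0.032,-0.218,0,0,0,0.012,0,-0.036,-0.218,0,0,0,0.013,0,-0.041,-0.217,0,0,0,0.012,0,-0.044,-0.216,0.001,0,0,0.013,0,0,0,0,0,0,0])

```text
t: 39.52
eef_pos: [0.4893, -0.2022, 0.1689]
tcp_rot: [[-0.999, -0.051, -0.001], [-0.051, 0.999, -0.004], [0.001, -0.004, -1.0]]
contact_force: [0.1, 0.5, -3.1]
grip_width: 0.0158
finger_force: 59.2
```

Request:
carry_out(deltas=[0,0,0,0.183,0,0,0,0,0,0,0.183,0,0,0,0,0,0,0.1,0,0,0,0,0,0,0,0,0,0])

```text
t: 40.02
eef_pos: [0.4874, -0.1953, 0.0737]
tcp_rot: [[-0.998, -0.06, -0.007], [-0.06, 0.998, 0.001], [0.007, 0.002, -1.0]]
contact_force: [-0.7, 0.3, -2.8]
grip_width: 0.0157
finger_force: 59.3
```

```bash
python3 - <<'E'
from h import *
st()
b=np.mean([cams.camera('scene').astype(float) for _ in range(3)],0)[:,:,::-1]; np.save('s11.npy',b.astype(np.float32))
pinview('s11.npy',.0099,0,91)
plan([(fork(*W,110,.0601),tool(3.4),0,2),(fork(*W,80,.0601),tool(3.4),0,4)])
E
```

```text
t 40.02 tcp [ 487.4 -195.3   73.7] toolx yaw 3.44 F [-0.7  0.3 -2.8] w 15.7 ff 59.3 j7 123
pred [[198.9, 156.5], [181.9, 163.7]]
normal px (edge,edge,centre) [[-9.0, 5.25, -1.88], [-9.0, 5.5, -1.75], [-9.0, 5.5, -1.75], [-9.0, 5.75, -1.62], [-9.0, 5.5, -1.75], [-9.0, 6.25, -1.38], [-9.0, 5.75, -1.62], [-9.0, 6.25, -1.38], [-9.0, 6.0, -1.5], [-9.0, 7.5, -0.75]] n [-0.39 -0.92]
2 rows: 0, -0.004, 0, 0.043, 0, 0, 0, 0, -0.004, -0.001, 0.042, -0.001, 0.001, 0
4 rows: 0, -0.037, 0, 0, 0, 0, 0, 0, -0.038, 0, 0, 0, 0, 0, 0, -0.037, 0, 0, 0, 0, 0, 0, -0.038, 0, 0, 0, 0, 0
```

```bash
grep -n '^A=' h.py; python3 - <<'E'
from h import *
print(fork(*W,110,.06)); b=np.load('s11.npy'); ch=b[:,:,1]-b[:,:,2]; print('u 172.., v 150..'); print(b.mean(2)[150:178,172:198].astype(int)); 
E
```

```text
46:A=((596,155.8),3.7); M=((604,-25.7),-8.8); W=((602.4,-190.8),3.4)
(np.float64(0.49259361892838577), np.float64(-0.1973237010933558), 0.06)
u 172.., v 150..
[[135 130  97  86 107 106 108 106 105 104 106 103 106 107 106 105 105 104
  105 104 105 105 106 105 105 107]
 [ 92 136 142 122 104 103 104 107 105 104 105 104 105 104 106 105 107 104
  107 105 103 106 104 104 119 123]
 [ 89  95 135 133 120 103 103 105 106 107 104 105 105 104 106 106 104 105
  102 106 106 120 120 114 114 108]
 [ 89  90  93 112 133 122 105 106 105 106 106 105 106 105 107 104 105 103
  121 121 114 121 105  92  74  90]
 [ 91  90  89  85 114 130 120 105 106 106 105 107 105 104 105 111 121 113
  122 107  92  92  88  89  89  99]
 [ 91  88  89  88  82 114 122 120 104 105 105 103 105 123 125 118 108  91
   92  88  89  91 109  90  98 108]
 [ 91  87  91  90  90  88 100 118 129 104 120 130 115 105 107  90  74  89
   90 113  89  93 100  98 133 155]
 [ 89  91  87  88  90  89  82  84 129 117 114 115  91  57  91 108 100  92
   90  99  82  99 135 161 172 171]
 [ 91  90  91  90  93  92  70  58  93  90  72  87 108  93  94 109  91
[... 1411 characters left out ...]
47 146 147
  147 145 148 149 125 128 163 169]
 [ 39  52  78  69 146 194 154 159 165 139 148 147 147 147 148 147 147 147
  146 148 147 139  94  85 129 153]
 [ 35  36 113 147 162 193 180 181 188 173 128 127 142 146 148 147 145 147
  147 147 149 115 103  94  97 125]
 [ 89 144 166 184 182 181 186 183 164 163  95  85 120 142 148 149 146 147
  146 148 149 101 102 101 132 134]
 [157 184 182 181 184 173 161 149 108  75  80  89  85 120 142 148 148 146
  147 149 130 102 101  99 150 147]
 [183 182 184 169 157 134  84  70  76  77  84  88  91  87 119 142 147 148
  147 150 101 101 101 128 148 147]
 [183 166 150 122  80  78  80  80  80  83  82 113  88  88  87 120 142 148
  150 131 103 102  99 148 150 148]]
```

```bash
python3 - <<'E'
from h import *
st()
b=np.mean([cams.camera('scene').astype(float) for _ in range(4)],0)[:,:,::-1]; np.save('s12.npy',b.astype(np.float32)); st()
s=readout.sense(); p=np.array(s['eef_pos']); a=-np.array(s['tcp_rot'])[:,0]
print(np.round(proj('scene',[p+[0,0,.0099]+a*d for d in(.02,.05,.081,.091)]),1).tolist())
w=np.array([0,0,.0099]); ty=np.array(s['tcp_rot'])[:,1]
print('edges at .05: ', np.round(proj('scene',[p+w+a*.05+np.array([0,0,.009]),p+w+a*.05-np.array([0,0,.009]),p+w+a*.05+ty*.009,p+w+a*.05-ty*.009]),1).tolist())
print('u 176.., v 152..'); print(b.mean(2)[152:172,176:196].astype(int)); print((b[:,:,1]-b[:,:,2])[152:172,176:196].astype(int))
E
```

```text
t 40.17 tcp [ 491.  -197.2   77.1] toolx yaw 3.39 F [-0.6 -0.1 -3.1] w 15.3 ff 59.3 j7 123
t 40.38 tcp [ 491.3 -197.6   77.6] toolx yaw 3.37 F [-0.4  1.3 -2.3] w 16.0 ff 59.3 j7 123
[[197.5, 156.9], [189.9, 160.1], [181.8, 163.6], [179.1, 164.7]]
edges at .05:  [[189.5, 157.8], [190.2, 162.5], [191.4, 161.2], [188.4, 159.1]]
u 176.., v 152..
[[119 105 106 104 106 104 105 104 106 106 105 106 105 105 106 105 104 118
  121 114]
 [133 118 103 105 105 106 104 106 104 106 104 105 104 104 122 122 115 123
  104  89]
 [114 130 119 105 104 104 106 106 106 104 105 109 120 115 123 106  91  89
   87  86]
 [ 83 114 121 121 105 105 104 106 103 121 127 120 106  91  89  88  88  86
  119 115]
 [ 87  88 101 120 128 105 120 132 115 105 107  91  74  88  88 108 107 129
  162 159]
 [ 90  89  81  84 129 115 115 113  91  57  87 104  99  86 115 148 155 165
  179 172]
 [ 91  92  69  57  92  92  75  89 105  89  90 110 116 150 158 178 178 170
  159 146]
 [ 91  80  59  63  65  59 114 110 104 110 114 148 158 184 174 167 156 141
  128 112]
 [ 86  60  65  64  61  58 128 107 112 155 167 180 175 163 152 138 124 111
  
[... 1945 characters left out ...]
 -13 -11
  -18 -17]
 [ 13   7 -10 -13  -2  -2  -2  -1  -1  -1   0   0  -9  -8 -15 -17 -19 -17
  -19 -17]
 [ 13  15   8 -17   0  -1   0   0  -1  -5 -10 -20 -27 -26 -17 -18 -18 -17
  -18 -20]
 [ 12  14  10 -23 -16 -13 -14 -13 -16 -21 -21 -24 -27 -30 -28 -21 -19 -20
  -22 -22]
 [ 14  15 -19 -25 -23 -22 -23 -22 -23 -24 -23 -22 -23 -25 -31 -28 -22 -21
  -21 -25]
 [  5  16 -19 -25 -24 -24 -23 -23 -23 -24 -24 -22 -24 -23 -25 -29 -28 -26
  -24 -24]
 [ -1   3   7 -11 -25 -23 -23 -23 -23 -23 -22 -23 -23 -22 -24 -24 -29 -29
  -25 -25]
 [ -4  -1   0  13 -11 -24 -23 -24 -23 -22 -22 -23 -23 -23 -22 -23 -25 -29
  -29 -26]
 [ -3  -3  -3   7  13 -12 -24 -24 -22 -23 -23 -23 -23 -22 -23 -23 -23 -25
  -29 -27]]
```

```bash
sed -i 's/-190.8/-190.4/' h.py; python3 - <<'E'
from h import *
plan([(fork(*W,111,.0601),tool(3.4),0,2),(fork(*W,80,.0601),tool(3.4),0,4)])
E
```

```text
2 rows: 0, -0.001, 0.002, 0.044, 0, 0.001, 0, 0, 0, 0.001, 0.043, -0.001, 0.001, 0
4 rows: 0, -0.039, 0, 0, 0, 0, 0, 0, -0.039, 0, 0, 0, 0, 0, 0, -0.039, 0, 0, 0, 0, 0, 0, -0.038, 0, 0, 0, 0, 0
```

Request:
carry_out(deltas=[0,-0.001,0.001,0.044,0,0.001,0,0,0,0.001,0.043,0,0,0,0,-0.039,0,0,0,0,0,0,-0.039,0,0,0,0,0,0,-0.039,0,0,0,0,0,0,-0.038,0,0,0,0,0,0,0,0,0,0,0,0,0,0,0,0,0,0,0])

```text
t: 41.38
eef_pos: [0.5221, -0.1959, 0.0594]
tcp_rot: [[-0.998, -0.058, 0.0], [-0.058, 0.998, -0.002], [-0.0, -0.002, -1.0]]
contact_force: [0.7, -1.0, -0.9]
grip_width: 0.0158
finger_force: 59.4
```

Request:
carry_out(deltas=[0,-0.035,0.002,-0.002,0,0,0,0,-0.035,0,0,0,0,0,0,-0.035,0,0,0,0,0,0,0,0,0,0,0,0])

```text
t: 41.88
eef_pos: [0.5438, -0.1951, 0.0599]
tcp_rot: [[-0.998, -0.058, 0.001], [-0.058, 0.998, -0.003], [-0.001, -0.003, -1.0]]
contact_force: [-0.4, -4.7, -2.1]
grip_width: 0.0156
finger_force: 59.6
```

Request:
carry_out(deltas=[0,-0.035,-0.004,0,0,0,0,0,-0.035,0,0,0,0,0,0,0,0,0,0,0,0])

```text
t: 42.25
eef_pos: [0.5575, -0.1945, 0.0598]
tcp_rot: [[-0.998, -0.059, 0.001], [-0.059, 0.998, -0.002], [-0.0, -0.003, -1.0]]
contact_force: [-0.3, -3.9, -0.9]
grip_width: 0.0156
finger_force: 59.6
```

Request:
carry_out(deltas=[0,-0.035,-0.004,0,0,0,0,0,-0.035,0,0,0,0,0,0,0,0,0,0,0,0])

```text
t: 42.62
eef_pos: [0.5715, -0.194, 0.0597]
tcp_rot: [[-0.998, -0.059, 0.0], [-0.059, 0.998, -0.002], [-0.0, -0.002, -1.0]]
contact_force: [-0.1, -5.1, -0.5]
grip_width: 0.0159
finger_force: 59.7
```

Request:
carry_out(deltas=[0,-0.03,-0.005,0,0,0,0.008,0,-0.03,-0.002,0,0,0,0,0,0,0,0,0,0,0])

```text
t: 43.0
eef_pos: [0.5841, -0.1935, 0.0596]
tcp_rot: [[-0.999, -0.047, 0.001], [-0.047, 0.999, -0.001], [-0.001, -0.001, -1.0]]
contact_force: [0.0, -2.2, 0.8]
grip_width: 0.0158
finger_force: 59.7
```

Request:
carry_out(deltas=[0,-0.015,-0.002,0,0,0,0,0,-0.012,0,0,0,0,0,0,0,0,0,0,0,0])

```text
t: 43.38
eef_pos: [0.5883, -0.1936, 0.0594]
tcp_rot: [[-0.999, -0.047, -0.001], [-0.047, 0.999, 0.0], [0.001, 0.0, -1.0]]
contact_force: [-2.9, -1.4, 1.7]
grip_width: 0.0157
finger_force: 59.9
```

Request:
carry_out(deltas=[0,-0.01,0,0,0,0,0,0,0,0,0,0,0,0])

```text
t: 43.62
eef_pos: [0.5903, -0.1937, 0.0593]
tcp_rot: [[-0.999, -0.047, -0.001], [-0.047, 0.999, -0.0], [0.001, -0.0, -1.0]]
contact_force: [-3.5, -1.2, 2.6]
grip_width: 0.0155
finger_force: 59.9
```

Request:
carry_out(deltas=[0,-0.008,0,0,0,0,0,0,0,0,0,0,0,0])

```text
t: 43.88
eef_pos: [0.5914, -0.1938, 0.0593]
tcp_rot: [[-0.999, -0.047, -0.002], [-0.047, 0.999, -0.0], [0.002, -0.0, -1.0]]
contact_force: [-4.5, 0.8, 4.2]
grip_width: 0.0155
finger_force: 61.9
```

Request:
carry_out(deltas=[0,0.008,0,0,0,0,0,1,0,0,0,0,0,0,1,0,0,0,0,0,0,1,0,0,0,0,0,0,1,0,0,0,0,0,0,1,0,0,0,0,0,0,1,0,0,0,0,0,0,1,0.17,0,0,0,0,0,1,0.17,0,0,0,0,0,0,0,0,0,0,0,0])

```text
t: 45.12
eef_pos: [0.5183, -0.1982, 0.0588]
tcp_rot: [[-0.999, -0.043, -0.005], [-0.043, 0.999, 0.0], [0.005, 0.0, -1.0]]
contact_force: [0.9, 0.1, 0.1]
grip_width: 0.0697
finger_force: 0.0
```

Request:
carry_out(deltas=[0,0,0,0,0,0,0,0,0,0,0,0,0,0,0,0,0,0,0,0,0,0,0,0,0,0,0,0,0,0,0,0,0,0,0,0,0,0,0,0,0,0,0,0,0,0,0,0,0])

```text
t: 46.0
eef_pos: [0.522, -0.1976, 0.0594]
tcp_rot: [[-0.999, -0.046, -0.001], [-0.046, 0.999, -0.001], [0.001, -0.001, -1.0]]
contact_force: [1.7, -0.3, -0.6]
grip_width: 0.0002
finger_force: 0.0
```

```bash
sed -i 's/W=.*/W=((602.4,-193.2),2.7)/' h.py; python3 - <<'E'
from h import *
st(); plan([(fork(*W,56,.067),tool(2.7,-6),0,2)])
E
```

```text
t 46.0 tcp [ 522.  -197.6   59.4] toolx yaw 2.63 F [ 1.7 -0.3 -0.6] w 0.2 ff 0.0 j7 123
2 rows: 0, -0.061, 0.002, -0.019, 0, -0.034, 0, 0, -0.062, 0.001, -0.016, -0.001, -0.033, -0.001
```

Request:
carry_out(deltas=[0,-0.061,0.003,-0.019,0,-0.034,0,0,-0.062,0.002,-0.016,0,-0.033,0,0,-0.03,0,0.003,0,0,0,0,-0.03,0,0.003,0,0,0,0,0,0,0,0,0,0])

```text
t: 46.62
eef_pos: [0.5589, -0.1947, 0.0669]
tcp_rot: [[-0.994, -0.047, 0.103], [-0.047, 0.999, 0.004], [-0.103, -0.001, -0.995]]
contact_force: [-0.5, -0.2, 0.9]
grip_width: 0.0002
finger_force: 0.0
```

Request:
carry_out(deltas=[0,-0.03,0,0.003,0,0,0,0,-0.03,0,0.003,0,0,0,0,-0.03,0,0.003,0,0,0,0,-0.01,0,0.001,0,0,0,0,0,0,0,0,0,0])

```text
t: 47.25
eef_pos: [0.5793, -0.1938, 0.0673]
tcp_rot: [[-0.993, -0.046, 0.105], [-0.046, 0.999, 0.004], [-0.105, -0.001, -0.994]]
contact_force: [-0.2, 0.5, -0.0]
grip_width: 0.0002
finger_force: 0.1
```

Request:
carry_out(deltas=[0,-0.015,0,0.001,0,0,0,0,-0.015,0,0.001,0,0,0,0,-0.015,0,0,0,0,0,0,-0.01,0,0,0,0,0,0,0,0,0,0,0,0])

```text
t: 47.88
eef_pos: [0.5822, -0.194, 0.0665]
tcp_rot: [[-0.995, -0.044, 0.09], [-0.044, 0.999, 0.007], [-0.09, 0.003, -0.996]]
contact_force: [-14.0, 0.6, 9.6]
grip_width: -0.0003
finger_force: 6.8
```

Request:
carry_out(deltas=[0,0.15,0,0,0,0,0,0.5,0.15,0,-0.05,0,0.05,0,1,0.1,0,-0.3,0,0.02,0,1,0,0.25,-0.15,0,0,0,1,0,0.25,0,0,0,0,1,0,0.25,0,0,0,0,1,0,0.25,0,0,0,0,1,0,0.25,0,0,0,0,1,0,0.1,0,0,0,0,1,0,0,0,0,0,0])

```text
t: 49.12
eef_pos: [0.496, 0.0752, 0.1606]
tcp_rot: [[-0.999, -0.051, -0.004], [-0.051, 0.999, 0.0], [0.004, 0.0, -1.0]]
contact_force: [0.0, -0.5, 0.2]
grip_width: 0.0854
finger_force: 0.0
```

```bash
python3 - <<'E'
from h import *
st()
for n in('scene','top'):
    im=np.mean([cams.camera(n).astype(float) for _ in range(4)],0)[:,:,::-1]; np.save(n[0]+'13.npy',im.astype(np.float32))
t=np.load('t13.npy'); s=np.load('s13.npy')
nose('t13.npy','top',*W,105,85); nose('s13.npy','scene',*W,105,85)
same('s13.npy',['L1'])
x0,y0,x1,y1=REG['L1']; c=s[y0:y1,x0:x1]; print('L1 scene diff',np.abs(c-np.load('scene.npy')[y0:y1,x0:x1]).mean(2).max(0).astype(int))
t0=np.load('top.npy'); x0,y0,x1,y1=370,170,430,245; c=t0[y0:y1,x0:x1]; m=((c[:,:,1]-c[:,:,2]>45)&(c[:,:,1]-c[:,:,0]>20)).astype(np.uint8)
k,l,st_,ce=cv2.connectedComponentsWithStats(m)
for i in range(1,k):
    if st_[i,4]>100:
        ys,xs=np.nonzero(l==i); r=cv2.minAreaRect(np.c_[xs+x0,ys+y0].astype(np.float32)); print(st_[i],np.round(cv2.boxPoints(r),1).tolist()); print(np.round([onz('top',*q,.004)[:2]*1e3 for q in cv2.boxPoints(r)],0).tolist(), np.round(onz('top',*r[0],.004)*1e3,0))
E
```

```text
t 49.12 tcp [496.   75.2 160.6] toolx yaw 2.91 F [ 0.  -0.5  0.2] w 85.4 ff 0.0 j7 84
top pin past mouth to [np.float64(107.0), np.float64(108.0), np.float64(106.0)] should be about 105
scene pin past mouth to [np.float64(105.0), np.float64(107.0), np.float64(107.0)] should be about 105
L1 [[24.4, 13.7, 245.0], [19.2, 17.2, 332.0]]
L1 scene diff [66 64 65 67 69 66 67 72 68 66 78 70 68 67 67 63 57 62 62 54 51 56 51 62
 57 52 50 49 50 51 50 52 50 49 50 50 50 49 48 51 50 50 50 50 48 49 54 65
 83 85]
[  7   0  43   5 145] [[376.8999938964844, 172.39999389648438], [377.0, 168.8000030517578], [419.1000061035156, 170.39999389648438], [419.0, 174.0]]
[[542.0, -316.0], [553.0, -317.0], [549.0, -441.0], [538.0, -440.0]] [ 546. -378.    4.]
[   6   10   42   56 2191] [[375.79998779296875, 180.0], [416.1000061035156, 179.10000610351562], [417.29998779296875, 235.0], [377.1000061035156, 235.8000030517578]]
[[519.0, -312.0], [523.0, -431.0], [359.0, -426.0], [356.0, -309.0]] [ 438. -369.    4.]
[  7  68  45   7 259] [[377.0, 238.0], [421.0, 238.0], [421.0, 244.0], [377.0, 244.0]]
[[350.0, -309.0], [350.0, -436.0], [333.0, -435.0], [332.0, -308.0]] [ 341. -372.    4.]
```

```bash
python3 - <<'E'
from h import *
from pins import pins
t=np.load('t13.npy'); c=t[165:218,215:250]; print(np.abs(c-np.load('top.npy')[165:218,215:250]).mean(2).astype(int)[::5,::3])
try: pins(t,np.load('s13.npy'),{'L1':((220,168,246,216),(250,202,288,228))})
except Exception as e: print(e)
snap('scene','s14.png',(215,180,315,260),6)
grasp((422.4,115.7),-13.1,2.4,d=28.5,zh=.08)
E
```

```text
[[ 8 81 48  4 33 52 44 37 33 30 27 26]
 [39 64 64 61 66 55 45 39 34 31 28 26]
 [30 98 81 89 74 57 47 23 46 29 29 27]
 [32 33 31 17 40 60 39 45 47 30 29 28]
 [33 33 33 33 39 63 32 62 35 33 31 28]
 [33 33 32 33 35 63 47 61 37 35 32 29]
 [32 32 33 32 22 49 70 48 41 36 32 30]
 [33 32 26  4  8 39 78 40 42 37 33 31]
 [ 8  8  8  8  7 33 69 48 43 39 35 32]
 [ 8  8  8  8  6 13 56 48 45 40 36 33]
 [ 7  8  8  8  8  2 67 55 47 41 37 34]]
L1 tri nose [502.2  99.5   2.2] head [509.4 163.4  98.9] gap 34.4 72.2 | top nose [487.8 110.4] headend [553.3 142.7] len 73.1 yaw -153.76 110 234
3 rows: 1, 0.072, 0.066, 0.134, -0.002, 0.008, 0.058, 1, 0.076, 0.059, 0.135, -0.001, 0.007, 0.058, 1, 0.079, 0.052, 0.136, -0.002, 0.008, 0.058
2 rows: 1, -0.006, 0, 0.144, 0, 0, 0, 1, -0.006, -0.001, 0.144, 0, 0, 0
2 rows: 1, -0.002, 0, 0.05, 0, 0, 0, 1, -0.002, 0, 0.049, 0, 0, 0
```

View pics/s14.png

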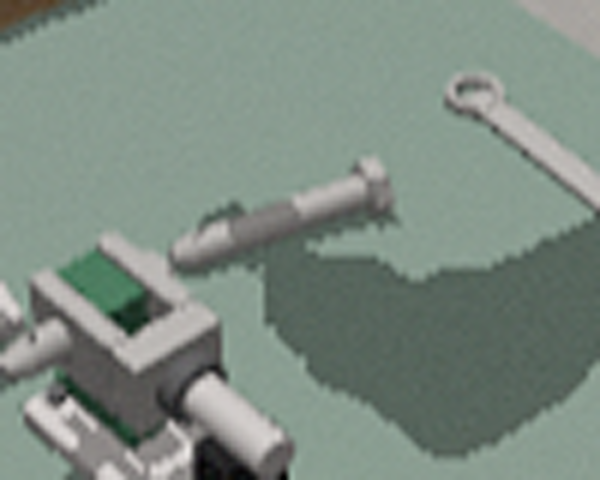

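Request:
carry_out(deltas=[1,0.072,0.066,0.134,-0.002,0.008,0.058,1,0.076,0.059,0.135,-0.001,0.007,0.058,1,0.079,0.052,0.136,-0.002,0.008,0.058,1,0,0,0,0,0,0,1,-0.006,0,0.144,0,0,0,1,-0.006,-0.001,0.144,0,0,0,1,-0.002,0,0.05,0,0,0,1,-0.002,0,0.035,0,0,0,1,0,0,0,0,0,0,1,0,0,0,0,0,0])

```text
t: 50.82
eef_pos: [0.451, 0.1102, 0.0062]
tcp_rot: [[-0.973, 0.225, -0.039], [0.225, 0.974, 0.011], [0.041, 0.001, -0.999]]
contact_force: [-0.3, 0.5, -0.1]
grip_width: 0.0855
finger_force: 0.0
```

Request:
carry_out(deltas=[0,0,0,0,0,0,0,0,0,0,0,0,0,0,0,0,0,0,0,0,0,0,0,0,0,0,0,0,0,0,0,0,0,0,0,0,0,0,0,0,0,0,0,0,0,0,0,0,0,0,0,0,0,0,0,0])

```text
t: 51.82
eef_pos: [0.4502, 0.1101, 0.0056]
tcp_rot: [[-0.973, 0.225, -0.041], [0.225, 0.974, 0.01], [0.042, 0.001, -0.999]]
contact_force: [-1.5, -0.7, 3.9]
grip_width: 0.0159
finger_force: 58.6
```

```bash
python3 - <<'E'
from h import *
st(); s=readout.sense(); p=s['eef_pos']; Q=tool(-2,0)
plan([((p[0],p[1],.14),tool(-13.1,2.4),0),((.405,-.362,.14),Q,0),((.405,-.362,.03),Q,0),((.405,-.362,.009),Q,0,2)])
E
```

```text
t 51.83 tcp [450.2 110.1   5.6] toolx yaw -13.02 F [-1.5 -0.7  3.9] w 15.9 ff 58.6 j7 72
3 rows: 0, 0.009, 0, -0.224, 0, 0, 0, 0, 0.01, 0, -0.224, 0, 0, 0, 0, 0.009, 0, -0.223, 0, 0, 0.001
11 rows: 0, -0.029, -0.214, -0.001, 0, -0.002, -0.011, 0, -0.025, -0.214, -0.001, 0, -0.002, -0.011, 0, -0.021, -0.214, -0.001, 0, -0.003, -0.011, 0, -0.018, -0.215, -0.001, 0, -0.002, -0.011, 0, -0.014, -0.215, -0.001, 0, -0.003, -0.011, 0, -0.01, -0.215, -0.001, 0, -0.002, -0.011, 0, -0.006, -0.215, -0.001, 0.001, -0.003, -0.011, 0, -0.003, -0.216, -0.001, 0, -0.002, -0.012, 0, 0.002, -0.216, -0.001, 0.001, -0.003, -0.011, 0, 0.005, -0.215, 0, 0, -0.002, -0.012, 0, 0.009, -0.215, -0.001, 0.001, -0.003, -0.011
3 rows: 0, 0, 0, 0.183, 0, 0, 0, 0, 0, 0, 0.184, 0, 0, 0, 0, 0.001, 0, 0.183, 0, 0, 0
2 rows: 0, 0, 0, 0.053, 0, 0, 0, 0, 0, 0, 0.052, 0, 0, 0
```

Request:
carry_out(deltas=[0,0.009,0,-0.224,0,0,0,0,0.01,0,-0.224,0,0,0,0,0.009,0,-0.223,0,0,0.001,0,-0.029,-0.214,-0.001,0,-0.002,-0.011,0,-0.025,-0.214,-0.001,0,-0.002,-0.011,0,-0.021,-0.214,-0.001,0,-0.003,-0.011,0,-0.018,-0.215,-0.001,0,-0.002,-0.011,0,-0.014,-0.215,-0.001,0,-0.003,-0.011,0,-0.01,-0.215,-0.001,0,-0.002,-0.011,0,-0.006,-0.215,-0.001,0.001,-0.003,-0.011,0,-0.003,-0.216,-0.001,0,-0.002,-0.012,0,0.002,-0.216,-0.001,0.001,-0.003,-0.011])

```text
t: 53.32
eef_pos: [0.4119, -0.277, 0.1387]
tcp_rot: [[-0.997, 0.071, -0.009], [0.071, 0.997, 0.002], [0.009, 0.002, -1.0]]
contact_force: [0.5, 0.4, -2.4]
grip_width: 0.0153
finger_force: 59.4
```

Request:
carry_out(deltas=[0,0.005,-0.215,0,0,-0.002,-0.012,0,0.009,-0.215,-0.001,0.001,-0.003,-0.011,0,0,0,0,0,0,0,0,0,0,0,0,0,0])

```text
t: 53.82
eef_pos: [0.4041, -0.3608, 0.1386]
tcp_rot: [[-0.999, 0.036, -0.002], [0.036, 0.999, 0.002], [0.002, 0.002, -1.0]]
contact_force: [-0.3, 0.1, -2.4]
grip_width: 0.0158
finger_force: 59.3
```

```bash
python3 - <<'E'
from h import *
st(); Q=tool(-2,0)
plan([((.405,-.362,.06),Q,0),((.405,-.362,.018),Q,0),((.405,-.362,.012),Q,0,1)])
E
```

```text
t 53.83 tcp [ 404.1 -360.8  138.6] toolx yaw -2.07 F [-0.3  0.1 -2.4] w 15.8 ff 59.3 j7 139
2 rows: 0, -0.003, -0.003, 0.197, 0, -0.001, 0, 0, -0.002, -0.003, 0.196, 0.001, 0, -0.001
1 rows: 0, 0, 0, 0.21, 0, 0, 0
1 rows: 0, 0, 0, 0.03, 0, 0, 0
```

Request:
carry_out(deltas=[0,-0.003,-0.003,0.197,0,0,0,0,-0.002,-0.003,0.196,0,0,0,0,0,0,0.105,0,0,0,0,0,0,0.105,0,0,0,0,0,0,0.02,0,0,0,0,0,0,0,0,0,0])

```text
t: 54.58
eef_pos: [0.4064, -0.3636, 0.0158]
tcp_rot: [[-0.999, 0.036, 0.001], [0.036, 0.999, -0.001], [-0.001, -0.001, -1.0]]
contact_force: [0.7, -0.8, -2.1]
grip_width: 0.0156
finger_force: 59.4
```

Slightly lower, then open part-way and lift.

Request:
carry_out(deltas=[0,0,0,0.018,0,0,0,0,0,0,0,0,0,0,0.5,0,0,0,0,0,0,0.5,0,0,0,0,0,0,0.5,0,0,0,0,0,0,0.5,0,0,0,0,0,0,0.5,0,0,-0.15,0,0,0,0.5,0,0,-0.25,0,0,0,0.5,0,0,-0.25,0,0,0,0.5,0.1,0.2,-0.25,0,0,0,0.5,0.1,0.25,0,0,0,0,0.5,0,0,0,0,0,0])

```text
t: 56.08
eef_pos: [0.3686, -0.2699, 0.1874]
tcp_rot: [[-1.0, 0.031, 0.0], [0.031, 1.0, 0.006], [0.0, 0.006, -1.0]]
contact_force: [-0.7, -0.4, -0.5]
grip_width: 0.043
finger_force: 0.0
```

```bash
python3 - <<'E'
from h import *
st()
for n in('scene','top'):
    im=np.mean([cams.camera(n).astype(float) for _ in range(4)],0)[:,:,::-1]; np.save(n[0]+'15.npy',im.astype(np.float32))
t=np.load('t15.npy').astype(np.uint8); s=np.load('s15.npy').astype(np.uint8)
o=np.vstack([cv2.resize(t[90:275,80:450],(740,370),interpolation=cv2.INTER_CUBIC),np.hstack([cv2.resize(s[120:270,140:330],(288,228)),cv2.resize(t[105:165,165:355],(452,228))])])
cv2.imwrite('pics/fin.png',o); print(o.shape)
nose('t15.npy','top',*A,75,55);nose('t15.npy','top',*M,75,55);nose('t15.npy','top',*W,105,85)
E
```

```text
t 56.08 tcp [ 368.6 -269.9  187.4] toolx yaw -1.76 F [-0.7 -0.4 -0.5] w 43.0 ff 0.0 j7 123
(598, 740, 3)
top pin past mouth to [np.float64(77.0), np.float64(77.0), np.float64(72.0)] should be about 75
top pin past mouth to [np.float64(78.0), np.float64(77.0), np.float64(75.0)] should be about 75
top pin past mouth to [np.float64(107.0), np.float64(108.0), np.float64(106.0)] should be about 105
```

View pics/fin.png

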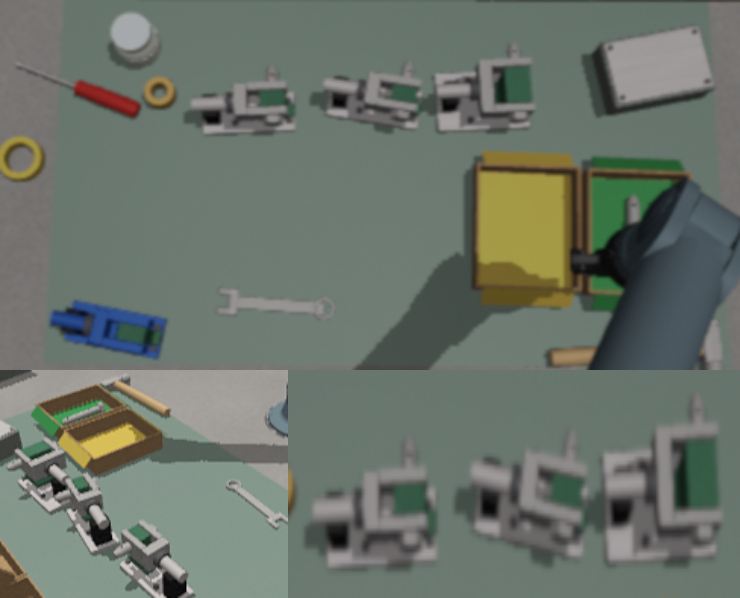

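```bash
python3 -c "
from bench import job
print(job.sign_off())"
```

```text
the job is handed in; nothing more can be done
None
```

I fitted all three forks, with short pins in both narrow ones and a long pin in the wide one, and laid the one leftover long pin in the green box. The last images showed every pin in place. I handed the job in at about 56 s; `sign_off` gave no verdict.

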